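# Clip the mandrels into their carrier and dock it

### The job

Get the peel-test mandrels ready for conditioning: snap every steel mandrel on the bench sideways into its own pair of spring clips on the carrier, pressed fully down to the seats, any mandrel in any place. Then, with all of them in, slide the loaded carrier along the mat, without lifting it, onto the dark pad of the bay until it is flush against both the end stop and the back rail, and leave the vial and the marker beside the work alone.

Things in the scene. Friction and masses are not known exactly. Their poses are not given: they have to be found in the camera images.
- mandrel_1: loose steel mandrel, 100 mm long, 0.08 kg: round bar of 20 mm diameter, bare over its middle 76 mm, with hexagonal ends (26 mm across flats, 12 mm long). Origin mid-length on its axis; its x runs along the bar. It lies on hexagon flats, axis 13 mm above the surface. All are alike, any may go to any clip place. None if absent. At the start it lies on the bare bench (z = 0)
- mandrel_2: loose steel mandrel, 100 mm long, 0.08 kg: round bar of 20 mm diameter, bare over its middle 76 mm, with hexagonal ends (26 mm across flats, 12 mm long). Origin mid-length on its axis; its x runs along the bar. It lies on hexagon flats, axis 13 mm above the surface. All are alike, any may go to any clip place. None if absent. At the start it lies on the bare bench (z = 0)
- mandrel_3: loose steel mandrel, 100 mm long, 0.08 kg: round bar of 20 mm diameter, bare over its middle 76 mm, with hexagonal ends (26 mm across flats, 12 mm long). Origin mid-length on its axis; its x runs along the bar. It lies on hexagon flats, axis 13 mm above the surface. All are alike, any may go to any clip place. None if absent. At the start it lies on the mat in the bay (z = 7.5 mm)
- mandrel_4: loose steel mandrel, 100 mm long, 0.08 kg: round bar of 20 mm diameter, bare over its middle 76 mm, with hexagonal ends (26 mm across flats, 12 mm long). Origin mid-length on its axis; its x runs along the bar. It lies on hexagon flats, axis 13 mm above the surface. All are alike, any may go to any clip place. None if absent. At the start it lies on the mat in the bay (z = 7.5 mm)
- carrier: loose mandrel carrier, 0.5 kg, on the desk mat (top z = 7.5 mm; its edge is a 7.5 mm step down to the bench): aluminium plate 8 mm thick, edges at x = +-52, y = -93 and +125 mm. Origin on its underside below the middle of the four clip places (y = -75, -25, 25, 75 mm); z up. A mandrel lies in a place along the carrier's x
- seat1 (a point): clip place 1 (y = -75 mm on the carrier): where the middle of a snapped-in mandrel's axis comes to lie, 32 mm above the carrier's underside; axes are the carrier's. A place is a pair of C-shaped spring clips, each 10 mm long, at x = -27 and +27 mm, open upward; between the two clips is only the bare plate, so fingers 22 mm wide fit round the middle of the bar
- seat2 (a point): clip place 2 (y = -25 mm), like seat1. The clips' round lips stand 39.5 mm above the carrier's underside (flared tips 47 mm), with a gap of 14.6 mm between them when empty. The two clips of a place spread together. A mandrel pressed straight down on both snaps in at about 10 to 20 N; resting unsnapped on the lips it sits about 15 mm too high
- seat3 (a point): clip place 3 (y = 25 mm), like seat1. The bars of neighbouring places are 50 mm apart, axis to axis, so the fingers must open only partly there
- seat4 (a point): clip place 4 (y = 75 mm), like seat1, next to the grip tab, whose near face is 35 mm from this axis
- carrier_grip (a point): middle of the top edge of the carrier's upright black grip tab, at its +y end (y = 116 mm): 50 mm long along the carrier's x, 12 mm thick along its y, top 66 mm above the underside. The hexagonal ends of snapped-in mandrels reach up to 47 mm above the underside. The tab is fixed to the carrier and serves to drag or push it
- bay: docking bay, fixed to the mat, place and yaw vary: thin dark pad (0.6 mm, no step to feel) with two low aluminium fences, 7 mm high, 12 mm wide. End stop: inner face at y = -93 mm, x +-40 mm. Back rail: inner face at x = 52 mm, y +-90 mm. Origin at point bay_home. The mat's front edge is the line through x, y = 0.51, -0.10 and 0.456, -0.30 m
- bay_home (a point): where the carrier's origin comes to lie, with the same axes, when it is fully home: its -y edge flush against the end stop and its +x edge flush against the back rail
- vial_4: bystander, the brown screw vial, to be left where it stands; origin at the centre of its underside
- marker_blue: bystander, the thin white and blue marker, to be left where it stands; origin at the centre of its underside

How it is judged:
By the outcome, as a careful person would: the job done as asked, in the order asked, and still so for the second after the job is handed in, with the robot touching nothing.
Of mandrel_1, mandrel_2, mandrel_3, mandrel_4 only 3 to 4 are there at a start; the rules pass over those that are not, and their reading is None.
At some moment in a run one of mandrel_3, mandrel_4 may be knocked a few centimetres aside while the robot is not near it.
Once in a run the grip may slacken for a moment while it holds something.
It also fails if it takes over 210 s, if anything falls off the work surface, if the arm or the gripper's body presses on something with over 40 N, if the wrist force passes 120 N, or if a joint passes its speed limit or range.

### The arm

A 7-joint arm with a two-finger parallel gripper is mounted at the origin on a cart in front of the work surface, level with it; the furniture and walls round the work are solid. World frame = base frame: x ahead of the robot, y to its left, z up, the work surface at z = 0. Lengths are in m, angles in rad, forces in N, time in s.
With the tool pointing down it reaches from about 0.4 to 0.85 m from the base axis. Payload 4.5 kg.
Tool frame: the origin (TCP) lies at the centre of the arm's flange, where the gripper is bolted on; the fingertips stand r.tcp_to_tips ahead of it and the grasp point (between the pads) lies 147 mm ahead of it (r.tcp_to_tips is the distance from the TCP to the fingertips, in m); x points along the fingers, y is the direction in which the jaws open and shut, and the axes are right-handed (so a half turn about x gives the same grasp; the last joint's range is limited). The gripper opens to 88 mm and grips with 3 to 60 N. Pads are 18 mm wide; open, the fingers measure 123 mm over their backs; the gripper's body (75 mm by 187 mm) begins 45 mm behind the grasp point.
Start: joints at [-1.285, 0.689, -0.195, 1.565, 0.157, 0.902, -0.215], TCP at [0.156, 0.605, 0.405] pointing down, gripper open.
Joint ranges: [-3.01, 3.01], [-0.46, 2.08], [-1.47, 1.51], [0.13, 2.56], [-1, 4.14], [0.04, 2.09], [-2.66, 2.66]. Speed limits (rad/s): [2.57, 2.57, 3.14, 3.14, 3.14, 3.14, 3.14].

### API

Orientations are given as a unit quaternion [x, y, z, w].
In Python, from plant import r, eyes gives the robot as it stands.
- The arm moves only by the tool carry_out, never from a script. Its argument "targets" is text: rows parted by semicolons, each of 5 numbers parted by spaces: the opening, from 0 (shut) to 1 (fully open), then the shift along the tool's x, y, z in mm, then the turn about the tool's x in rad. A call has 1 to 20 rows; each row shifts and turns the commanded pose from where the row before left it, along the tool's axes as they then stand; what a row does not reach is not made up. A row lasts 1/12 s, in which the tool goes at most 41.7 mm and 7.16 degrees, less where a joint would pass 70% of its speed; a pose out of reach is approached as far as the arm can. A call is refused whole if a number of a shift passes 41.7 or a number of a turn 0.125, either way. A call with a gripper value outside its range is refused whole. The fingers move at their own pace and stop on an object; "force" is the grip in N (left out, the last holds). Time passes only in rows, so rows that do not move let the fingers close. It gives the time, the measured TCP pose, the force and the opening at its end, in the units of the state.
- r.get_state(): the state, without advancing time (a new reading comes with each control period).
- eyes.snapshot(name): name is "scene" or "side" or "wrist"; returns (picture, depth): 480x640x3 uint8, blue, green, red; 480x640 float32, m along the optical axis (not along the pixel's ray), 0 where there is no reading.
- eyes.camera_params(name): a dict with "intrinsics" (3x3 intrinsics, pixels), "rvec" (rotation vector, rad) and "tvec" (3), from world to camera coordinates, as OpenCV has them; the wrist camera has in their place "T_tool_cam" (4x4, takes a point from camera to tool coordinates, whose origin is the TCP and whose axes are the tool frame's). Camera axes: x right, y down, z forward; pixel columns grow to the right and rows downward; lengths in m; the calibration is good to about 2 mm. A picture is of the moment at which its call begins: read the wrist's pose just before it. camera_params takes no time and is no camera call.
- r.finish_job(): hands the job in, once; it reports no verdict.
The state is a dict: "clock": time; "q": joint angles; "qd": joint speeds; "joint_torque": joint torques, N m; "tool_pos": TCP position; "eef_rot": TCP orientation; "contact_force": force on the tool from outside, world axes, zero at the start; "moment": the same for the moment, N m; "opening": opening from 0.0 (shut) to 1.0 (fully open).
Only numpy, scipy, OpenCV 4.12 (cv2) and the standard library are available. Lean on these libraries where they do the work, as an engineer would, in place of code of your own. Each camera call takes 0.05 s, during which the arm holds its last target.

## Working session

There is one attempt and no reset: what is moved stays moved. The work goes in short steps, Python scripts to look and compute and a tool call to move; the robot and the scene stay as the last step left them, time stands still between calls to the robot, and variables do not carry over. Pictures are saved under pics/ and viewed, and the job is handed in when it is done.

Besides the shell and the picture viewer there is one more tool, called after "Emit:" as name(argument=value, ...) on one line, values as JSON. carry_out: Moves the arm, as the interface text tells. Its arguments: {"type":"object","properties":{"targets":{"type":"string"},"force":{"type":"number"}},"required":["targets"]}

```bash
ls; mkdir -p pics
cat > h.py <<'E'
import numpy as np, cv2
from scipy.spatial.transform import Rotation as R
from plant import r, eyes
def snap(n,fn=None):
    s=r.get_state(); p,d=eyes.snapshot(n); P=eyes.camera_params(n)
    K=np.array(P['intrinsics'])
    if 'rvec' in P:
        Rm=cv2.Rodrigues(np.array(P['rvec'],float))[0]; t=np.array(P['tvec'],float).ravel()
        T=np.eye(4);T[:3,:3]=Rm.T;T[:3,3]=-Rm.T@t
    else:
        T=np.eye(4);T[:3,:3]=R.from_quat(s['eef_rot']).as_matrix();T[:3,3]=s['tool_pos'];T=T@np.array(P['T_tool_cam'])
    if fn: cv2.imwrite('pics/'+fn+'.png',p); np.savez('pics/'+fn+'.npz',p=p,d=d,K=K,T=T)
    return p,d,K,T
def load(fn):
    z=np.load('pics/'+fn+'.npz'); return z['p'],z['d'],z['K'],z['T']
def at_z(u,v,z,K,T):
    ray=T[:3,:3]@np.linalg.solve(K,[u,v,1.]); o=T[:3,3]; return o+ray*(z-o[2])/ray[2]
def cloud(d,K,T):
    v,u=np.mgrid[:d.shape[0],:d.shape[1]]
    c=np.stack([(u-K[0,2])/K[0,0]*d,(v-K[1,2])/K[1,1]*d,d],-1)
    w=c@T[:3,:3].T+T[:3,3]; w[d<=0]=np.nan; return w
def proj(pt,K,T):
    c=T[:3,:3].T@(np.array(pt)-T[:3,3]); q=K@c; return q[:2]/q[2]
E
python3 - <<'E'
from h import *
print(r.get_state(), r.tcp_to_tips)
for n in ['scene','side','wrist']:
    p,d,K,T=snap(n,n+'0'); print(n,K.tolist(),T.round(3).tolist())
E
```

```text
pics
{'clock': 0.0, 'q': array([-1.28521699,  0.68997688, -0.19450932,  1.56634167,  0.15727151,
        0.90249341, -0.21509179]), 'qd': array([-0.00048376,  0.00044983,  0.0001743 , -0.00108469, -0.0001932 ,
        0.00035772,  0.00037565]), 'joint_torque': array([-6.94491223e-05, -5.27542162e+01, -1.26730118e+00, -1.53430760e+01,
       -5.26935572e-02,  6.46844477e-03,  1.67707681e-04]), 'tool_pos': array([0.15564808, 0.604969  , 0.40391469]), 'eef_rot': array([ 0.0881114 ,  0.70155503, -0.08940367,  0.70147267]), 'contact_force': array([ 0.6738329 , -0.62252358, -0.05028233]), 'moment': array([-0.05986988, -0.05382872,  0.01263277]), 'opening': 0.9982593110608053} 0.166
scene [[505.8115110332595, 0.0, 320.1299103226685], [0.0, 505.8115110332595, 233.96776955759492], [0.0, 0.0, 1.0]] [[0.794, -0.231, 0.562, -0.032], [-0.607, -0.322, 0.726, -0.86], [0.014, -0.918, -0.396, 0.464], [0.0, 0.0, 0.0, 1.0]]
side [[517.6900898005772, 0.0, 318.09520751849857], [0.0, 517.6900898005772, 237.9911346764482], [0.0, 0.0, 1.0]] [[-0.858, -0.353, 0.374, 0.17], [-0.514, 0.581, -0.631, 0.442], [0.005, -0.733, -0.68, 0.722], [0.0, 0.0, 0.0, 1.0]]
wrist [[395.4572425683108, 0.0, 320.8793856177758], [0.0, 395.4572425683108, 238.80155973333632], [0.0, 0.0, 1.0]] [[0.249, 0.929, 0.275, 0.084], [0.968, -0.238, -0.073, 0.622], [-0.002, 0.285, -0.959, 0.385], [0.0, 0.0, 0.0, 1.0]]
```

View pics/scene0.png

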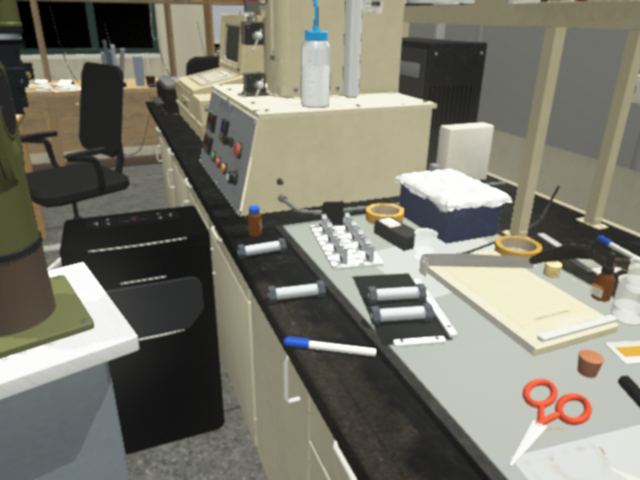

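View pics/side0.png

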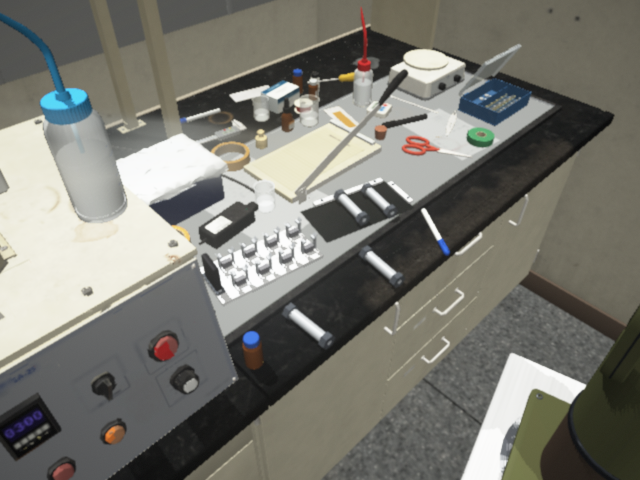

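View pics/wrist0.png

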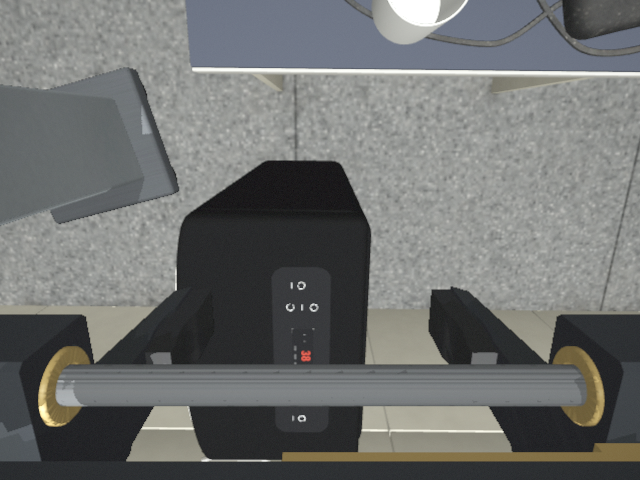

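Run:
```python
from h import *
p,d,K,T=load('side0'); cv2.imwrite('pics/c1.png',cv2.resize(p[170:370,190:460],None,fx=2.9,fy=2.9,interpolation=cv2.INTER_CUBIC))
p,d,K,T=load('scene0'); cv2.imwrite('pics/c2.png',cv2.resize(p[190:370,230:470],None,fx=3.3,fy=3.3,interpolation=cv2.INTER_CUBIC))
```

```text
(no output)
```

View pics/c1.png

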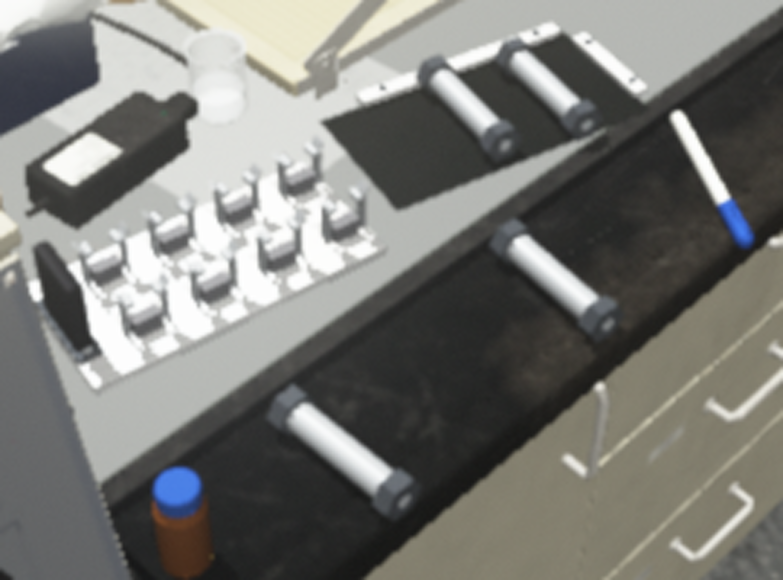

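View pics/c2.png

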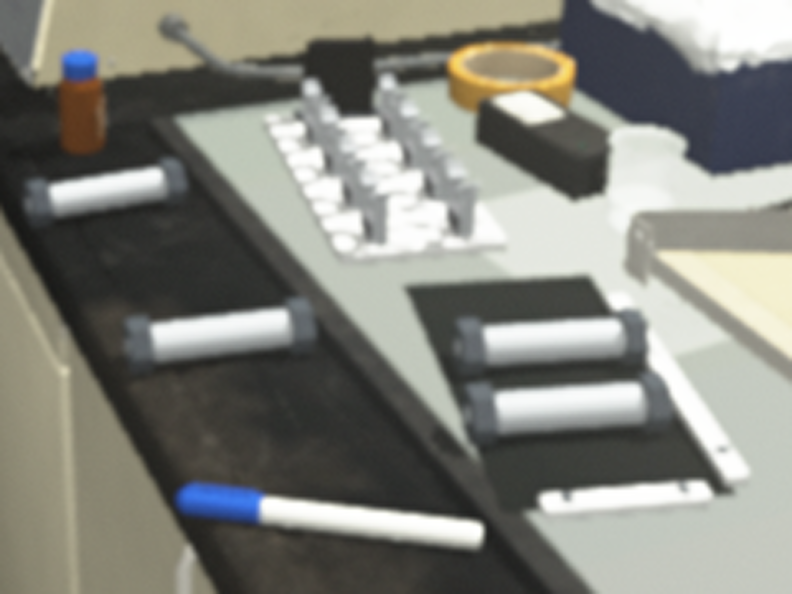

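Run:
```python
from h import *
S=load('side0');C=load('scene0')
def s(n,x,y,z): print('side ',n,at_z(190+(x+.5)/2.9-.5,170+(y+.5)/2.9-.5,z,S[2],S[3]).round(4))
def c(n,x,y,z): print('scene',n,at_z(230+(x+.5)/3.3-.5,190+(y+.5)/3.3-.5,z,C[2],C[3]).round(4))
Z=.0155
s('car ++ near tab',95,388,Z); s('car -x-y',385,247,Z); 
c('car -x-y',342,258,Z); c('car +x-y',505,244,Z); c('car -x+y',265,120,Z); 
c('tab L',307,40,.0735);c('tab R',372,40,.0735)
s('tab',40,245,.0735);s('tab',90,340,.0735)
z=.0145
s('rail end +y inner',365,100,z);s('rail end -y',555,40,z); s('stop inner +x',575,38,z);s('stop inner -x',638,97,z)
c('rail inner -y',722,478,z);c('rail +y',610,300,z);c('stop -x',542,498,z);c('stop +x',708,484,z)
s('pad',325,122,.008);s('pad -x+y',400,208,.008);c('pad -x+y',408,287,.008);c('pad+x+y',590,278,.008);c('pad -x-y',505,505,.008)
# blobs of bar via cloud
for nm,D in(('side',S),('scene',C)):
    p,d,K,T=D; w=cloud(d,K,T)
    hs=cv2.cvtColor(p,cv2.COLOR_BGR2HSV)
    for lab,box,zz in (('m1',(.36,.0,.5,.2),0),):
        pass
    m=(w[...,2]>.012)&(w[...,2]<.04)&(w[...,0]>.3)&(w[...,0]<.72)&(w[...,1]>-.3)&(w[...,1]<.4)
    n,l,st,ce=cv2.connectedComponentsWithStats(m.astype(np.uint8))
    for i in range(1,n):
        if st[i,4]>150:
            q=w[l==i]; print(nm,st[i].tolist(),np.nanmedian(q,0).round(3),np.nanmin(q,0).round(3),np.nanmax(q,0).round(3))
```

```text
side  car ++ near tab [0.6148 0.0197 0.0155]
side  car -x-y [ 0.526  -0.1767  0.0155]
scene car -x-y [ 0.5237 -0.1853  0.0155]
scene car +x-y [ 0.6144 -0.2283  0.0155]
scene car -x+y [0.6127 0.0119 0.0155]
scene tab L [ 0.6388 -0.0011  0.0735]
scene tab R [ 0.6757 -0.0271  0.0735]
side  tab [ 0.6785 -0.0176  0.0735]
side  tab [0.6032 0.0277 0.0735]
side  rail end +y inner [ 0.6185 -0.3039  0.0145]
side  rail end -y [ 0.5299 -0.4448  0.0145]
side  stop inner +x [ 0.5176 -0.4554  0.0145]
side  stop inner -x [ 0.4458 -0.4132  0.0145]
scene rail inner -y [ 0.5283 -0.4637  0.0145]
scene rail +y [ 0.615  -0.3126  0.0145]
scene stop -x [ 0.4488 -0.425   0.0145]
scene stop +x [ 0.5191 -0.4629  0.0145]
side  pad [ 0.6346 -0.2734  0.008 ]
side  pad -x+y [ 0.5405 -0.2218  0.008 ]
scene pad -x+y [ 0.541  -0.2249  0.008 ]
scene pad+x+y [ 0.6348 -0.2792  0.008 ]
scene pad -x-y [ 0.438  -0.4124  0.008 ]
side [275, 186, 29, 18, 252] [ 0.676 -0.292  0.026] [ 0.647 -0.3    0.013] [ 0.72 -0.28  0.04]
side [214, 197, 62, 51, 741] [ 0.709 -0.163  0.028] [ 0.688 -0.259  0.012] [ 0.72  -0.087  0.04 ]
side 
[... 245 characters left out ...]
.41  -0.044  0.012] [0.515 0.005 0.029]
side [244, 347, 20, 19, 195] [0.494 0.09  0.026] [0.488 0.07  0.012] [0.513 0.094 0.04 ]
side [100, 375, 139, 105, 717] [0.524 0.251 0.036] [0.492 0.132 0.029] [0.552 0.346 0.04 ]
scene [310, 216, 74, 53, 1940] [ 0.604 -0.129  0.017] [ 0.526 -0.225  0.012] [0.687 0.014 0.04 ]
scene [248, 218, 14, 14, 153] [0.497 0.066 0.026] [0.488 0.058 0.012] [0.518 0.086 0.04 ]
scene [374, 221, 61, 52, 684] [ 0.707 -0.191  0.028] [ 0.648 -0.299  0.012] [ 0.72  -0.091  0.04 ]
scene [237, 237, 50, 18, 414] [ 0.459 -0.028  0.02 ] [ 0.41  -0.049  0.012] [0.512 0.004 0.029]
scene [268, 280, 58, 19, 593] [ 0.414 -0.22   0.021] [ 0.364 -0.246  0.012] [ 0.463 -0.189  0.029]
```

Run:
```python
from h import *
for f in('side0','scene0'):
    p,d,K,T=load(f); w=cloud(d,K,T)
    print(f)
    for y0 in np.arange(.6,-.5,-.1):
        row=[]
        for x0 in np.arange(.1,.9,.1):
            m=(w[...,0]>=x0)&(w[...,0]<x0+.1)&(w[...,1]>=y0)&(w[...,1]<y0+.1)
            row.append('%6.2f'%np.nanpercentile(w[...,2][m],99) if m.sum()>5 else '   -  ')
        print('%.1f'%y0,*row)
p,d,K,T=load('side0');w=cloud(d,K,T)
for (x,y) in((252,338),(252,345),(252,355)): print(w[y,x].round(3))
s=r.get_state();print(R.from_quat(s['eef_rot']).as_matrix().round(4))
```

```text
side0
0.6    -      -      -      -      -      -      -      -  
0.5    -      -      -      -      -      -      -      -  
0.4    -      -      -      -     0.16    -      -      -  
0.3    -      -      -      -     0.26   0.27    -     0.03
0.2    -      -      -     0.00   0.27   0.27   0.28   0.27
0.1    -      -      -     0.05   0.27   0.53   0.49   0.29
0.0   0.01    -      -     0.06   0.07   0.43   0.43   0.27
-0.1   0.01    -     0.00   0.02   0.05   0.07   0.04   0.11
-0.2   0.00    -     0.03   0.01   0.05   0.05   0.04   0.11
-0.3  -0.79  -0.79   0.02   0.02   0.04   0.06   0.10   0.11
-0.4  -0.79  -0.79   0.01   0.03   0.03   0.09   0.03   0.03
scene0
0.6   0.38   0.35  -0.08    -     0.00   0.25    -      -  
0.5   0.48  -0.07  -0.07  -0.07   0.10   0.27   0.27   0.27
0.4  -0.07  -0.07  -0.07  -0.07   0.13   0.27   0.42    -  
0.3  -0.10  -0.07  -0.07  -0.07   0.24   0.50   0.50    -  
0.2    -    -0.79  -0.79   0.00   0.27   0.42   0.50   0.50
0.1   0.00    -    -0.79   0.05   0.27   0.44   0.49   0.50
0.0   0.01    -      -     0.06   0.26   0.42   0.42   0.27
-0.1   0.01    -     0.00   0.03   0.05   0.07   0.04   0.11
-0.2   0.00    -     0.03   0.01   0.05   0.05   0.04   0.11
-0.3    -      -     0.02   0.03   0.05   0.06   0.11   0.11
-0.4    -      -     0.01   0.03   0.03   0.09   0.03   0.03
[0.501 0.08  0.065]
[0.496 0.088 0.06 ]
[0.495 0.091 0.038]
[[-2.000e-04  2.491e-01  9.685e-01]
 [-1.300e-03  9.685e-01 -2.491e-01]
 [-1.000e+00 -1.300e-03  1.000e-04]]
```

Run:
```python
from h import *
for f in('side0','scene0'):
    p,d,K,T=load(f); w=cloud(d,K,T)
    for a,b in ((.05,.1),(.1,.2),(.2,.3),(.3,.55)):
      print(f,a,b)
      for x0 in np.arange(.46,.86,.02):
        m=(w[...,2]>a)&(w[...,2]<b)&(w[...,0]>=x0)&(w[...,0]<x0+.02)&(w[...,1]>-.04)&(w[...,1]<.5)
        if m.sum()>3: print('  x%.2f ymin %.3f n%d'%(x0,np.nanpercentile(w[...,1][m],2),m.sum()),end='')
      print()
```

```text
side0 0.05 0.1
  x0.48 ymin 0.070 n178  x0.50 ymin 0.074 n1334  x0.52 ymin 0.209 n1434  x0.54 ymin 0.261 n1731  x0.56 ymin 0.329 n500  x0.62 ymin -0.024 n64  x0.64 ymin -0.013 n103  x0.66 ymin -0.022 n86  x0.68 ymin -0.022 n13  x0.70 ymin 0.072 n8  x0.72 ymin 0.069 n4
side0 0.1 0.2
  x0.50 ymin 0.127 n831  x0.52 ymin 0.126 n3363  x0.54 ymin 0.175 n4245  x0.56 ymin 0.249 n5628  x0.58 ymin 0.317 n2563  x0.60 ymin 0.100 n6  x0.62 ymin 0.094 n9  x0.64 ymin 0.090 n8  x0.66 ymin 0.084 n8
side0 0.2 0.3
  x0.52 ymin 0.119 n356  x0.54 ymin 0.116 n2768  x0.56 ymin 0.115 n4177  x0.58 ymin 0.118 n6183  x0.60 ymin 0.104 n3296  x0.62 ymin 0.097 n2517  x0.64 ymin 0.091 n2205  x0.66 ymin 0.087 n2528  x0.68 ymin 0.080 n1685  x0.70 ymin 0.074 n1221  x0.72 ymin 0.148 n943  x0.74 ymin 0.138 n823  x0.76 ymin 0.127 n753  x0.78 ymin 0.116 n698  x0.80 ymin 0.106 n636  x0.82 ymin 0.095 n581  x0.84 ymin 0.085 n618
side0 0.3 0.55
  x0.66 ymin 0.099 n3032  x0.68 ymin 0.096 n2915  x0.70 ymin 0.101 n1224  x0.72 ymin 0.114 n64  x0.84 ymin 0.160 n7
scene0 0.05 0.1
  x0.48 ymin 0.064 n74  x0.50 ymin 0.064 n390  x0.5
[... 800 characters left out ...]
.84 ymin -0.038 n304
scene0 0.2 0.3
  x0.52 ymin 0.115 n67  x0.54 ymin 0.107 n530  x0.56 ymin 0.103 n572  x0.58 ymin 0.098 n613  x0.60 ymin 0.092 n559  x0.62 ymin 0.087 n583  x0.64 ymin 0.082 n575  x0.66 ymin 0.077 n667  x0.68 ymin 0.070 n540  x0.70 ymin 0.065 n515  x0.72 ymin 0.060 n516  x0.74 ymin 0.054 n339  x0.76 ymin 0.048 n269  x0.78 ymin 0.043 n297  x0.80 ymin 0.037 n274  x0.82 ymin 0.033 n322  x0.84 ymin 0.028 n528
scene0 0.3 0.55
  x0.64 ymin 0.309 n303  x0.66 ymin 0.094 n1190  x0.68 ymin 0.083 n942  x0.70 ymin 0.083 n1176  x0.72 ymin 0.091 n1675  x0.74 ymin 0.242 n744  x0.76 ymin 0.236 n244  x0.78 ymin 0.229 n102  x0.80 ymin 0.224 n228  x0.82 ymin 0.218 n400  x0.84 ymin 0.153 n1726
```

Emit:
carry_out(targets="1 0 -12 14 0;1 0 -24 27 0;1 0 -24 27 0;1 0 -24 27 0;1 0 -24 27 0;1 0 -24 27 0;1 0 -24 27 0;1 0 -24 27 0;1 0 -24 27 0;1 0 -24 27 0;1 0 -24 20 0")

```text
clock: 1.07
tool_pos: [0.3628, 0.2902, 0.4047]
eef_rot: [0.089, 0.701, -0.089, 0.702]
contact_force: [0.2, -0.1, -0.6]
opening: 1.001
```

Emit:
carry_out(targets="1 0 -30 14 0;1 0 -32 14 0;1 0 -32 14 0;1 0 -32 14 0;1 0 -32 14 0;1 0 -32 14 0;1 0 -32 14 0;1 0 -32 14 0;1 0 -32 14 0;1 0 -32 14 0;1 0 -32 14 0;1 0 -22 8 0.12;1 0 0 0 0.12;1 0 0 0 0;1 0 0 0 0")

```text
clock: 2.32
tool_pos: [0.4253, -0.1081, 0.4046]
eef_rot: [0.171, 0.686, -0.171, 0.686]
contact_force: [0.1, 0.2, -0.6]
opening: 0.998
```

Run:
```python
from h import *
s=r.get_state();print(s['clock'],s['tool_pos'],R.from_quat(s['eef_rot']).as_matrix().round(4),s['q'].round(2))
snap('wrist','w1')
```

```text
2.3167 [ 0.42531633 -0.10808238  0.40458365] [[-4.000e-04  4.692e-01  8.831e-01]
 [ 2.000e-04  8.831e-01 -4.692e-01]
 [-1.000e+00  0.000e+00 -4.000e-04]] [ 0.3   0.46 -0.23  2.1   0.18  0.6   1.03]
```

View pics/w1.png

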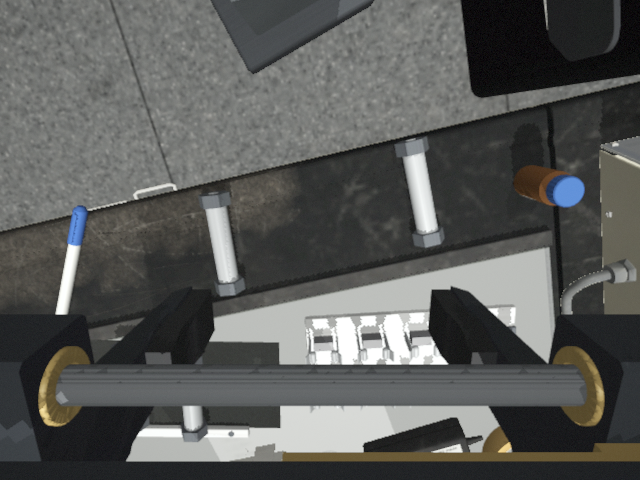

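Run:
```python
from h import *
p,d,K,T=load('w1')
a=cv2.resize(p[125:305,195:250],None,fx=5,fy=5,interpolation=cv2.INTER_CUBIC)[:600];a=cv2.resize(p[180:300,195:255],None,fx=5,fy=5,interpolation=cv2.INTER_CUBIC)
b=cv2.resize(p[130:250,390:450],None,fx=5,fy=5,interpolation=cv2.INTER_CUBIC)
cv2.imwrite('pics/c3.png',np.hstack([a,b]))
hs=cv2.cvtColor(p,cv2.COLOR_BGR2GRAY)
for box in((180,300,195,255),(130,250,390,450)):
    m=np.zeros_like(hs);y0,y1,x0,x1=box;m[y0:y1,x0:x1]=(hs[y0:y1,x0:x1]>165)
    n,l,st,ce=cv2.connectedComponentsWithStats(m); i=1+st[1:,4].argmax(); print(st[i],ce[i])
    ys,xs=np.nonzero(l==i); 
    vx=cv2.fitLine(np.c_[xs,ys].astype(np.float32),cv2.DIST_L2,0,.01,.01).ravel()
    A=at_z(ce[i][0],ce[i][1],.013,K,T);B=at_z(ce[i][0]+vx[0]*30,ce[i][1]+vx[1]*30,.013,K,T)
    print(A.round(4),np.degrees(np.arctan2(*(B-A)[[1,0]])))
    rr=cv2.minAreaRect(np.c_[xs,ys].astype(np.float32));c=cv2.boxPoints(rr);W=[at_z(*q,.013,K,T) for q in c];print(np.linalg.norm(W[0]-W[1]),np.linalg.norm(W[1]-W[2]),np.mean(W,0).round(4))
```

```text
[ 206  208   30   75 1323] [221.16931217 243.69387755]
[ 0.4158 -0.2165  0.013 ] -22.073285891823254
0.017835238485205178 0.07717002947391896 [ 0.4175 -0.2169  0.013 ]
[ 405  153   32   80 1495] [420.77725753 192.28963211]
[ 0.4613 -0.0219  0.013 ] -13.594772965340363
0.017756589022737006 0.07725993915555304 [ 0.4631 -0.0224  0.013 ]
```

View pics/c3.png

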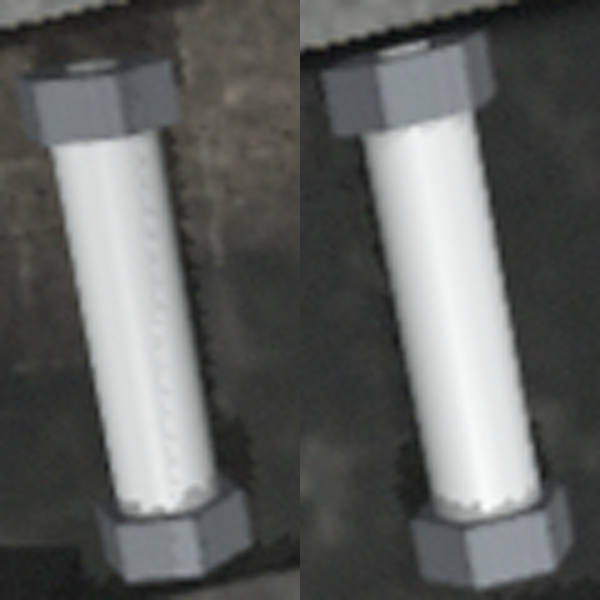

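Emit:
carry_out(targets="1 0 -8 20 0;1 0 -10 30 0;1 0 -10 30 0;1 0 -10 30 0;1 0 -10 30 0;1 0 -5 20 0;1 0 0 0 0;1 0 0 0 0")

```text
clock: 3.03
tool_pos: [0.5419, -0.2299, 0.4042]
eef_rot: [0.171, 0.686, -0.171, 0.686]
contact_force: [-0.9, 0.4, -1.0]
opening: 0.997
```

Run:
```python
from h import *
s=r.get_state();print(s['clock'],s['tool_pos'],s['qd'].round(3))
snap('wrist','w2')
```

```text
3.0333 [ 0.5418737  -0.22992435  0.40416795] [-0.013 -0.023 -0.016  0.055 -0.006 -0.002 -0.008]
```

View pics/w2.png

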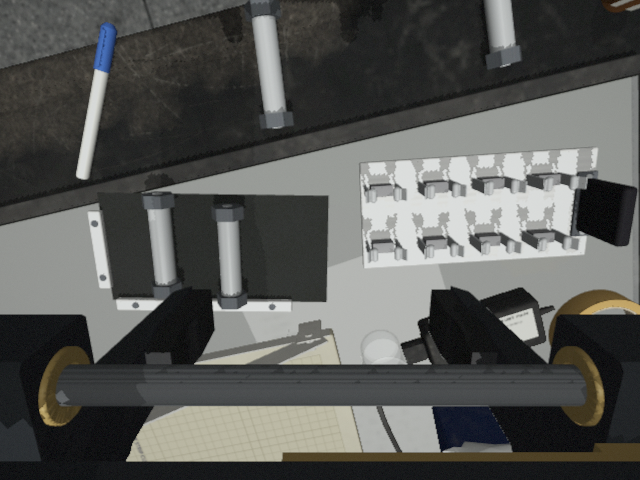

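Run:
```python
from h import *
p,d,K,T=load('w2')
cv2.imwrite('pics/c4.png',cv2.resize(p[135:280,350:640],None,fx=2.7,fy=2.7,interpolation=cv2.INTER_CUBIC))
cv2.imwrite('pics/c5.png',cv2.resize(p[180:320,80:340],None,fx=3,fy=3,interpolation=cv2.INTER_CUBIC))
```

```text
(no output)
```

View pics/c4.png

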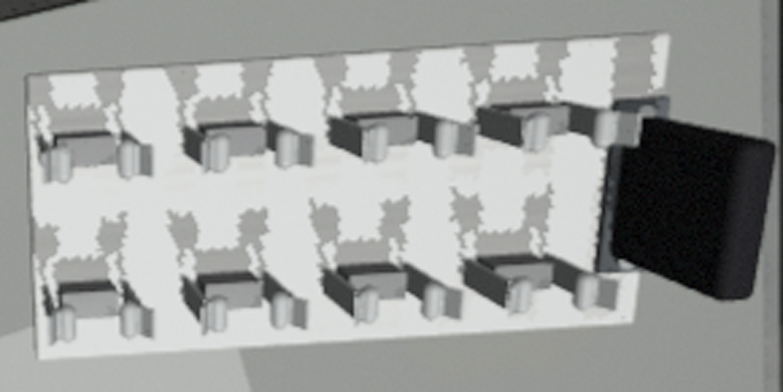

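View pics/c5.png

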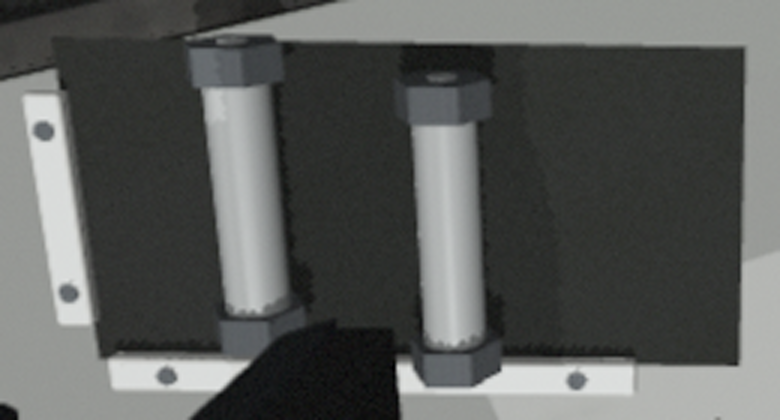

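```bash
cat > m2.py <<'E'
from h import *
p,d,K,T=load('w2')
def rigid(L,W):
    L=np.array(L,float);W=np.array(W,float); l0=L.mean(0);w0=W.mean(0)
    H=(L-l0).T@(W-w0); th=np.arctan2(H[0,1]-H[1,0],H[0,0]+H[1,1]); Rr=np.array([[np.cos(th),-np.sin(th)],[np.sin(th),np.cos(th)]])
    t=w0-Rr@l0; res=W-(L@Rr.T+t); return th,t,res
c=lambda x,y,z:at_z(350+(x+.5)/2.7-.5,135+(y+.5)/2.7-.5,z,K,T)[:2]
L=[(-.052,-.093),(.052,-.093),(-.052,.125),(.052,.125)]
W=[c(28,75,.0155),c(38,360,.0155),c(670,33,.0155),c(632,322,.0155)]
th,t,res=rigid(L,W);print('carrier',th,np.degrees(th),t.round(4),(res*1000).round(1).tolist())
b=lambda x,y,z:at_z(80+(x+.5)/3-.5,180+(y+.5)/3-.5,z,K,T)[:2]
L=[(-.04,-.093),(.04,-.093),(.052,-.09),(.052,.09)]
W=[b(65,92,.0145),b(93,322,.0145),b(110,354,.0145),b(635,360,.0145)]
th,t,res=rigid(L,W);print('bay',th,np.degrees(th),t.round(4),(res*1000).round(1).tolist())
print('pad',b(745,48,.008),b(740,365,.008),b(55,38,.008),b(98,357,.008))
# mandrels on pad
for e in(((237,85),(258,305)),((447,122),(456,345))):
    A=b(*e[0],.0205);B=b(*e[1],.0205);print('m',((A+B)/2).round(4),np.linalg.norm(A-B),np.degrees(np.arctan2(*(B-A)[::-1])))
print('marker',at_z(105,30,.008,K,T),at_z(83,177,.008,K,T))
E
python3 m2.py
```

```text
carrier -0.4234800024955563 -24.263616851184945 [ 0.6107 -0.1192] [[0.3, 0.6], [0.2, 0.4], [0.1, -0.6], [-0.7, -0.4]]
bay -0.503605236613942 -28.85445459866607 [ 0.5285 -0.3591] [[1.1, 0.7], [-0.3, -0.7], [0.0, 0.4], [-0.8, -0.4]]
pad [ 0.54019751 -0.22300754] [ 0.63794935 -0.27639957] [ 0.43341482 -0.41660969] [ 0.53052317 -0.47164902]
m [ 0.506  -0.3863] 0.07426537095188732 -29.34715347347059
m [ 0.5481 -0.3352] 0.07676116841729952 -29.58552254583038
marker [ 0.32262858 -0.32527147  0.008     ] [ 0.41485084 -0.42021541  0.008     ]
```

```bash
cat > go.py <<'E'
from h import *
import sys
def seat(i,c=None):
    c=c or CAR; y=(-.075,-.025,.025,.075)[i-1]; th=c[2]
    return np.array([c[0]-np.sin(th)*y,c[1]+np.cos(th)*y])
CAR=(.6107,-.1192,-.4235)
def plan(x,y,z,ydeg):
    s=r.get_state();M=R.from_quat(s['eef_rot']).as_matrix();p=s['tool_pos']
    d=(M.T@(np.array([x,y,z])-p))*1000
    cur=np.degrees(np.arctan2(M[1,1],M[0,1])); t=(cur-ydeg+180)%360-180
    print('clk %.2f pos'%s['clock'],p.round(4),'yang %.2f'%cur,'F',s['contact_force'].round(1),'op %.3f'%s['opening'])
    print('to',np.round([x,y,z],4),'shift mm',d.round(1),'norm %.0f'%np.linalg.norm(d),'turn rad %.3f'%np.radians(t))
if __name__=='__main__': plan(*map(float,sys.argv[1:5]))
E
python3 go.py .4165 -.2167 .25 67.93; python3 -c "
from go import *
for i in range(1,5): print(i,seat(i).round(4))"
```

```text
clk 3.08 pos [ 0.5413 -0.2292  0.4042] yang 62.02 F [ 0.6  1.4 -0.3] op 0.999
to [ 0.4165 -0.2167  0.25  ] shift mm [ 154.4  -47.7 -115.8] norm 199 turn rad -0.103
1 [ 0.5799 -0.1876]
2 [ 0.6004 -0.142 ]
3 [ 0.621  -0.0964]
4 [ 0.6415 -0.0508]
```

Emit:
carry_out(targets="0.8 15 -5 -12 0;0.8 25 -8 -19 0;0.8 28 -9 -21 0;0.8 28 -9 -21 0;0.8 28 -9 -21 0;0.8 20 -5 -14 0;0.8 10 -3 -8 0;0.8 0 0 0 -0.103;0.8 0 0 0 0", force=50)

```text
clock: 3.83
tool_pos: [0.4153, -0.2165, 0.2505]
eef_rot: [0.135, 0.695, -0.134, 0.693]
contact_force: [0.0, 0.3, -0.1]
opening: 0.799
```

```bash
python3 go.py .4165 -.2167 .170 67.93
```

```text
clk 3.83 pos [ 0.4153 -0.2165  0.2505] yang 68.07 F [ 0.   0.3 -0.1] op 0.799
to [ 0.4165 -0.2167  0.17  ] shift mm [80.5  0.1  1.4] norm 81 turn rad 0.002
```

Emit:
carry_out(targets="0.8 15 0 1 0;0.8 25 0 0 0;0.8 20 0 0 0;0.8 13 0 0 0;0.8 7 0 0 0;0.8 0 0 0 0;0 0 0 0 0;0 0 0 0 0;0 0 0 0 0;0 0 0 0 0;0 0 0 0 0;0 0 0 0 0;0 0 0 0 0")

```text
clock: 4.92
tool_pos: [0.4182, -0.2189, 0.1713]
eef_rot: [0.137, 0.694, -0.136, 0.694]
contact_force: [0.3, 1.6, 0.2]
opening: 0.293
```

Emit:
carry_out(targets="0 0 0 0 0;0 0 0 0 0;0 0 0 0 0;0 0 0 0 0")

```text
clock: 5.25
tool_pos: [0.4183, -0.2188, 0.1712]
eef_rot: [0.137, 0.694, -0.136, 0.694]
contact_force: [0.3, 1.3, 3.2]
opening: 0.211
```

Emit:
carry_out(targets="0 -5 0 0 0;0 -15 0 0 0;0 -25 0 0 0;0 -30 0 0 0;0 -20 0 0 0;0 -10 0 0 0;0 0 0 0 0")

```text
clock: 5.83
tool_pos: [0.4183, -0.2197, 0.2783]
eef_rot: [0.137, 0.693, -0.137, 0.695]
contact_force: [0.0, 0.1, -0.1]
opening: 0.211
```

```bash
python3 go.py .5799 -.1876 .275 65.74; python3 -c "
from h import *
snap('wrist','w3')"
```

```text
clk 5.83 pos [ 0.4183 -0.2197  0.2783] yang 67.66 F [ 0.   0.1 -0.1] op 0.211
to [ 0.5799 -0.1876  0.275 ] shift mm [  3.6  91.1 137.2] norm 165 turn rad 0.034
```

View pics/w3.png

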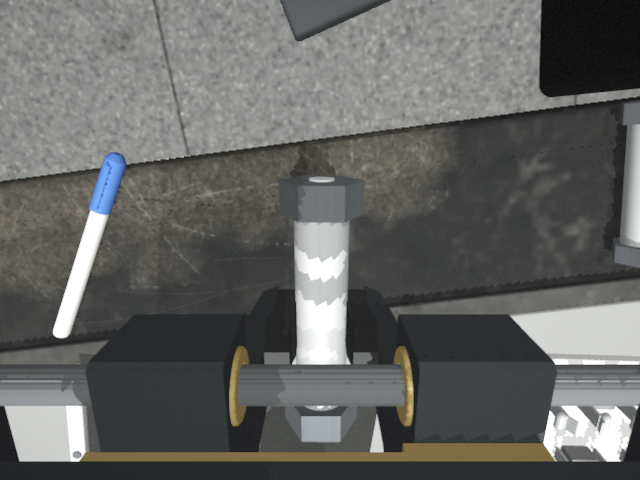

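```bash
cat > held.py <<'E'
from h import *
P=eyes.camera_params('wrist');K=np.array(P['intrinsics']);T=np.array(P['T_tool_cam'])
for ax in(.154,.157,.160):
  print(ax,'inner top',proj([ax-.010,0,-.038],K,T).round(1),'1mm more -z',proj([ax-.010,0,-.039],K,T).round(1),'far outer hex top',proj([ax-.013,0,.050],K,T).round(1),proj([ax-.013,0,.038],K,T).round(1),'hex near outer top',proj([ax-.013,0,-.050],K,T).round(1),'bar width px',(proj([ax,.01,-.03],K,T)-proj([ax,-.01,-.03],K,T))[0].round(1))
E
python3 held.py; python3 -c "
from h import *
p=load('w3')[0];cv2.imwrite('pics/c6.png',cv2.resize(p[160:450,250:400],None,fx=2,fy=2))"
```

```text
0.154 inner top [325.9 233.2] 1mm more -z [325.9 230.3] far outer hex top [325.3 455.9] [325.3 430.3] hex near outer top [326.1 198.8] bar width px 55.9
0.157 inner top [325.8 230.8] 1mm more -z [325.8 227.9] far outer hex top [325.2 449.7] [325.3 424.4] hex near outer top [326. 197.] bar width px 54.8
0.16 inner top [325.7 228.5] 1mm more -z [325.7 225.6] far outer hex top [325.1 443.7] [325.2 418.7] hex near outer top [325.9 195.3] bar width px 53.7
```

View pics/c6.png

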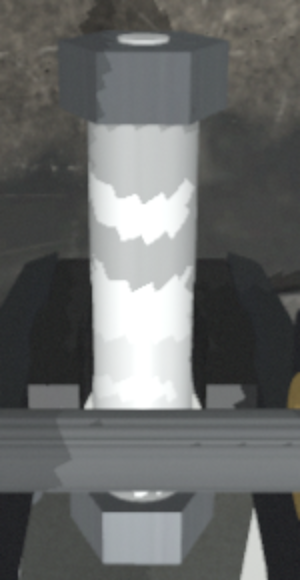

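Emit:
carry_out(targets="0 0 9 15 0;0 0 16 25 0;0 0 18 27 0;0 0 18 27 0;0 0 16 24 0;0 0 10 15 0;0 0 4 8 0;0 0 0 0 0.034;0 0 0 0 0")

```text
clock: 6.63
tool_pos: [0.5825, -0.1881, 0.2744]
eef_rot: [0.149, 0.693, -0.149, 0.69]
contact_force: [-0.9, 0.0, -1.2]
opening: 0.211
```

```bash
python3 go.py .5831 -.1890 .24 65.74
```

```text
clk 6.63 pos [ 0.5825 -0.1881  0.2744] yang 65.67 F [-0.9  0.  -1.2] op 0.211
to [ 0.5831 -0.189   0.24  ] shift mm [34.4 -0.5  1. ] norm 34 turn rad -0.001
```

Emit:
carry_out(targets="0 12 0 1 0;0 15 -0.5 0 0;0 7 0 0 0;0 0 0 0 0;0 0 0 0 0")

```text
clock: 7.05
tool_pos: [0.5831, -0.1893, 0.2412]
eef_rot: [0.149, 0.693, -0.148, 0.69]
contact_force: [0.5, -0.1, -1.6]
opening: 0.214
```

```bash
python3 go.py .5831 -.1890 .22 65.74;python3 -c "
from h import *
p=snap('wrist','w4')[0];cv2.imwrite('pics/c7.png',cv2.resize(p[130:450,180:470],None,fx=2,fy=1.85))"
```

```text
clk 7.05 pos [ 0.5831 -0.1893  0.2412] yang 65.76 F [ 0.5 -0.1 -1.6] op 0.214
to [ 0.5831 -0.189   0.22  ] shift mm [21.2  0.3 -0.1] norm 21 turn rad 0.000
```

View pics/c7.png

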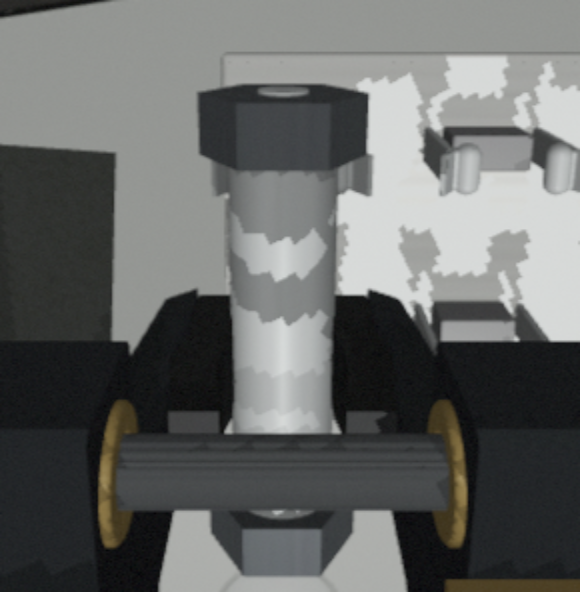

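Emit:
carry_out(targets="0 8 1.7 0 0;0 10 0 0 0;0 6 0 0 0;0 3 0 0 0;0 0 0 0 0", force=60)

```text
clock: 7.52
tool_pos: [0.5842, -0.1874, 0.2139]
eef_rot: [0.148, 0.692, -0.148, 0.69]
contact_force: [-0.3, -0.5, -0.5]
opening: 0.21
```

Emit:
carry_out(targets="0 2 0 0 0;0 2 0 0 0;0 0 0 0 0")

```text
clock: 7.77
tool_pos: [0.5848, -0.1877, 0.2116]
eef_rot: [0.148, 0.691, -0.148, 0.691]
contact_force: [-0.7, 0.4, 1.7]
opening: 0.207
```

Emit:
carry_out(targets="0 2 0 0 0;0 2 0 0 0;0 2 0 0 0;0 0 0 0 0")

```text
clock: 8.1
tool_pos: [0.5851, -0.1878, 0.2062]
eef_rot: [0.148, 0.691, -0.148, 0.692]
contact_force: [-0.6, -0.4, 5.4]
opening: 0.207
```

Emit:
carry_out(targets="0 2 0 0 0;0 2 0 0 0;0 2 0 0 0;0 0 0 0 0")

```text
clock: 8.43
tool_pos: [0.5849, -0.1878, 0.1989]
eef_rot: [0.149, 0.691, -0.148, 0.691]
contact_force: [1.7, -0.7, -1.4]
opening: 0.212
```

Emit:
carry_out(targets="0 1.5 0 0 0;0 1.5 0 0 0;0 1.5 0 0 0;0 0 0 0 0")

```text
clock: 8.77
tool_pos: [0.5848, -0.1876, 0.1974]
eef_rot: [0.148, 0.691, -0.149, 0.691]
contact_force: [-4.6, 0.1, 22.7]
opening: 0.207
```

Emit:
carry_out(targets="0 -2 0 0 0;0.42 0 0 0 0;0.42 0 0 0 0;0.42 0 0 0 0;0.42 0 0 0 0;0.42 -10 0 0 0;0.42 -25 0 0 0;0.42 -30 0 0 0;0.42 -25 0 0 0;0.42 -10 0 0 0;0.42 0 0 0 0")

```text
clock: 9.68
tool_pos: [0.5856, -0.1878, 0.2994]
eef_rot: [0.149, 0.69, -0.148, 0.693]
contact_force: [0.6, -0.4, -0.7]
opening: 0.42
```

```bash
python3 go.py .462 -.022 .29 76.4;python3 -c "
from h import *
p=snap('wrist','w5')[0];cv2.imwrite('pics/c8.png',p)
p=snap('side','s5')[0];cv2.imwrite('pics/c9.png',cv2.resize(p[170:370,190:460],None,fx=2.9,fy=2.9))"
```

```text
clk 9.68 pos [ 0.5856 -0.1878  0.2994] yang 65.76 F [ 0.6 -0.4 -0.7] op 0.420
to [ 0.462 -0.022  0.29 ] shift mm [   8.8  100.4 -180.8] norm 207 turn rad -0.186
```

View pics/c8.png

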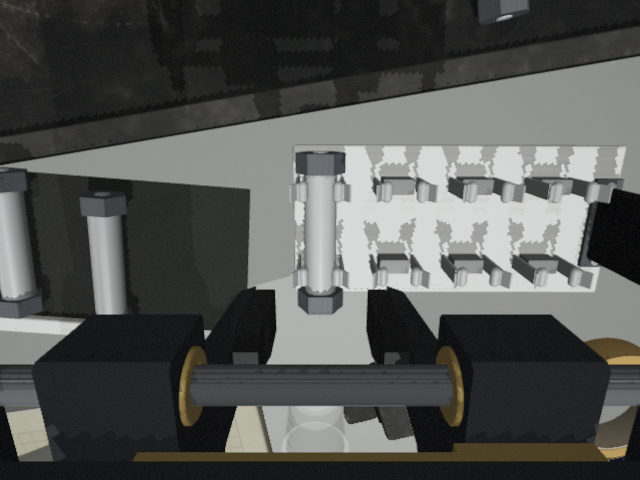

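View pics/c9.png

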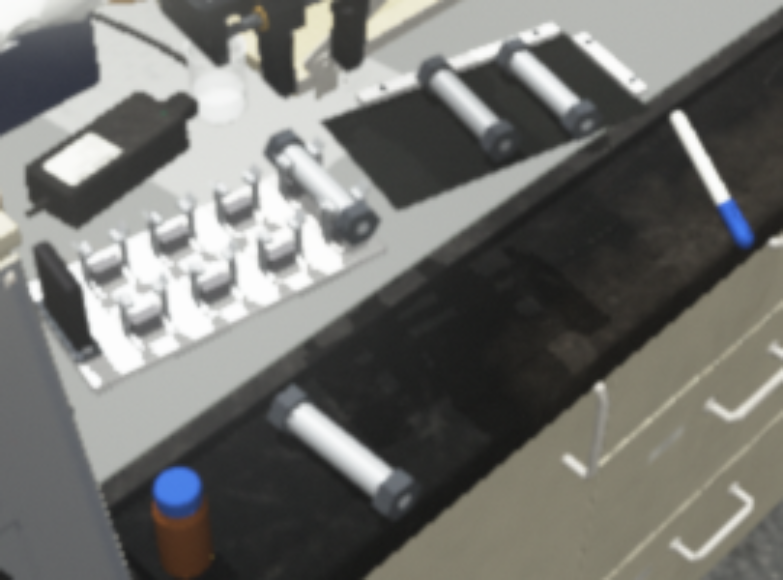

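```bash
python3 -c "
from h import *
p,d,K,T=load('w5');w=cloud(d,K,T)
for y in(190,220,250):print(w[y,315:326].round(4)[::5])
print(w[160,320],w[298,320])
# refit carrier corner
for (u,v) in ((294,146),(296,289),(625,147),(597,290)):print(at_z(u,v,.0155,K,T).round(4))
c,s=np.cos(-.4235),np.sin(-.4235)
for a,b in((-.052,-.093),(.052,-.093),(-.052,.125),(.052,.125)):print(.6107+c*a-s*b,-.1192+s*a+c*b)
"
```

```text
[[ 0.5531 -0.1785  0.0492]
 [ 0.554  -0.1757  0.051 ]
 [ 0.5555 -0.1731  0.0494]]
[[ 0.5694 -0.1859  0.0503]
 [ 0.5708 -0.1833  0.0495]
 [ 0.5719 -0.1805  0.0498]]
[[ 0.587  -0.194   0.0489]
 [ 0.5879 -0.191   0.0499]
 [ 0.5889 -0.1881  0.0509]]
[ 0.53806684 -0.16847635  0.05396153] [ 0.61606486 -0.20370136  0.05269064]
[ 0.5262 -0.1818  0.0155]
[ 0.6184 -0.2239  0.0155]
[0.6157 0.0149 0.0155]
[ 0.7091 -0.0248  0.0155]
0.5250751784657341 -0.1826144300394249
0.6198874221192732 -0.2253536211101736
0.614663098210188 0.016126619157416353
0.7094753418637271 -0.026612571913332342
```

```bash
python3 -c "
from h import *
for f in('side0','scene0','w1'):
  p,d,K,T=load(f);w=cloud(d,K,T)
  m=(abs(w[...,0]-.5)<.035)&(abs(w[...,1]-.08)<.04)&(w[...,2]>.01)&(w[...,2]<.1)
  q=w[m];print(f,len(q),np.percentile(q,[1,50,99],axis=0).round(4).tolist(), q[:,2].max())
  t=q[q[:,2]>np.percentile(q[:,2],99)-.004];print(np.percentile(t,[2,98],axis=0).round(4).tolist())
"
```

```text
side0 580 [[0.4881, 0.0681, 0.0109], [0.4972, 0.0865, 0.0494], [0.5146, 0.0942, 0.0678]] 0.06846116805461022
[[0.4914, 0.0688, 0.0641], [0.5142, 0.0911, 0.0681]]
scene0 377 [[0.4884, 0.0597, 0.0105], [0.4993, 0.0682, 0.0449], [0.5347, 0.1195, 0.0953]] 0.09933949603784192
[[0.5316, 0.1168, 0.0925], [0.5347, 0.1189, 0.0993]]
w1 2449 [[0.4871, 0.0613, 0.0115], [0.4989, 0.0729, 0.0536], [0.5344, 0.1199, 0.0749]] 0.07825545745643414
[[0.5248, 0.1167, 0.0712], [0.5347, 0.1199, 0.078]]
```

```bash
python3 go.py .4558 -.0434 .27 76.4
```

```text
clk 9.78 pos [ 0.5843 -0.1876  0.2961] yang 65.78 F [-1.  -0.2 -0.8] op 0.418
to [ 0.4558 -0.0434  0.27  ] shift mm [  26.4   78.7 -176.3] norm 195 turn rad -0.185
```

Emit:
carry_out(targets="0.9 2 7 -16 0;0.9 4 12 -26 0;0.9 5 14 -32 0;0.9 5 14 -32 0;0.9 5 14 -32 0;0.9 5 12 -26 0;0.9 0 6 -12 0;0.9 0 0 0 -0.092;0.9 0 0 0 -0.093;0.9 0 0 0 0;0.9 0 0 0 0")

```text
clock: 10.7
tool_pos: [0.4561, -0.0433, 0.2697]
eef_rot: [0.085, 0.703, -0.085, 0.701]
contact_force: [0.6, 0.3, -0.1]
opening: 0.898
```

```bash
python3 go.py .4558 -.0434 .171 76.4
```

```text
clk 10.70 pos [ 0.4561 -0.0433  0.2697] yang 76.23 F [ 0.6  0.3 -0.1] op 0.898
to [ 0.4558 -0.0434  0.171 ] shift mm [98.7 -0.2  0.1] norm 99 turn rad -0.003
```

Emit:
carry_out(targets="0.9 15 0 0 0;0.9 25 0 0 0;0.9 25 0 0 0;0.9 18 0 0 0;0.9 10 0 0 0;0.9 5 0 0 0;0.9 0 0 0 0;0.9 0 0 0 0")

```text
clock: 11.37
tool_pos: [0.4581, -0.0438, 0.1789]
eef_rot: [0.084, 0.704, -0.085, 0.7]
contact_force: [-0.4, 0.5, 0.0]
opening: 0.901
```

Emit:
carry_out(targets="0.6 0 0 0 0;0.4 0 0 0 0;0.3 0 0 0 0;0.2 0 0 0 0;0 0 0 0 0;0 0 0 0 0;0 0 0 0 0;0 0 0 0 0;0 0 0 0 0;0 0 0 0 0;0 0 0 0 0;0 0 0 0 0;0 0 0 0 0")

```text
clock: 12.45
tool_pos: [0.4584, -0.0435, 0.1796]
eef_rot: [0.084, 0.704, -0.084, 0.7]
contact_force: [-0.4, 2.2, 4.5]
opening: 0.202
```

Emit:
carry_out(targets="0.35 0 0 0 0;0.35 0 0 0 0;0.35 0 0 0 0;0.35 4 0 0 0;0.35 4 0 0 0;0.35 0 0 0 0;0.35 0 0 0 0")

```text
clock: 13.03
tool_pos: [0.4581, -0.0438, 0.1722]
eef_rot: [0.083, 0.704, -0.084, 0.7]
contact_force: [0.1, 0.3, -1.0]
opening: 0.348
```

Emit:
carry_out(targets="0.35 1 0 0 0;0 0 0 0 0;0 0 0 0 0;0 0 0 0 0;0 0 0 0 0;0 0 0 0 0;0 0 0 0 0;0 0 0 0 0")

```text
clock: 13.7
tool_pos: [0.4583, -0.0436, 0.1715]
eef_rot: [0.084, 0.704, -0.084, 0.7]
contact_force: [0.1, 0.3, 2.3]
opening: 0.223
```

Emit:
carry_out(targets="0 -5 0 0 0;0 -15 0 0 0;0 -25 0 0 0;0 -30 0 0 0;0 -20 0 0 0;0 -10 0 0 0;0 0 0 0 0;0 0 0 0 0")

```text
clock: 14.37
tool_pos: [0.4588, -0.044, 0.2765]
eef_rot: [0.084, 0.704, -0.084, 0.701]
contact_force: [0.2, -0.2, -0.9]
opening: 0.212
```

```bash
sed -i 's/^CAR=.*/CAR=(.6115,-.1174,-.4235)/' go.py; cat > w.sh <<'E'
python3 - $1 <<'P'
from h import *
import sys
p=snap('wrist',sys.argv[1])[0]
cv2.imwrite('pics/'+sys.argv[1]+'c.png',cv2.resize(p[130:450,180:470],None,fx=2,fy=1.85))
P
E
python3 -c "
from go import *
a=seat(2);plan(a[0],a[1],.27,65.74)"; sh w.sh w6
```

```text
clk 14.37 pos [ 0.4588 -0.044   0.2765] yang 76.34 F [ 0.2 -0.2 -0.9] op 0.212
to [ 0.6012 -0.1402  0.27  ] shift mm [  5.9 -59.9 161.2] norm 172 turn rad 0.185
```

View pics/w6.png

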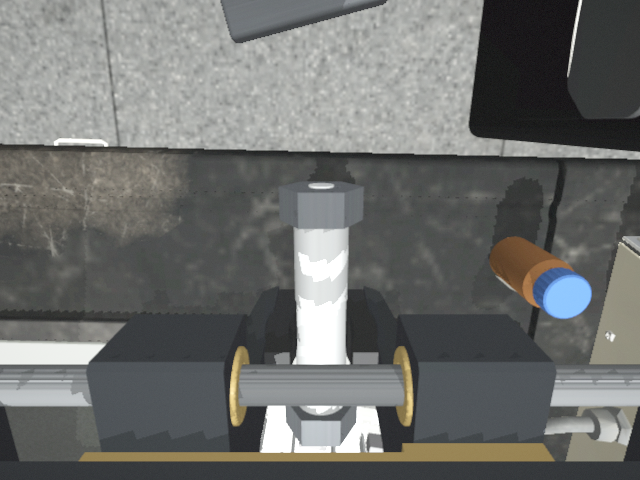

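Emit:
carry_out(targets="0 0 -6 16 0;0 0 -10 27 0;0 0 -11 30 0;0 0 -11 30 0;0 0 -11 30 0;0 0 -7 20 0;0 0 -4 10 0;0 0 0 0 0.092;0 0 0 0 0.093;0 0 0 0 0;0 0 0 0 0")

```text
clock: 15.33
tool_pos: [0.6027, -0.1399, 0.2743]
eef_rot: [0.146, 0.694, -0.148, 0.689]
contact_force: [-0.4, -0.5, -0.6]
opening: 0.21
```

```bash
python3 go.py .6032 -.1411 .235 65.74; sh w.sh w7
```

```text
clk 15.33 pos [ 0.6027 -0.1399  0.2743] yang 65.98 F [-0.4 -0.5 -0.6] op 0.210
to [ 0.6032 -0.1411  0.235 ] shift mm [39.3 -0.8  1.2] norm 39 turn rad 0.004
```

View pics/w7.png

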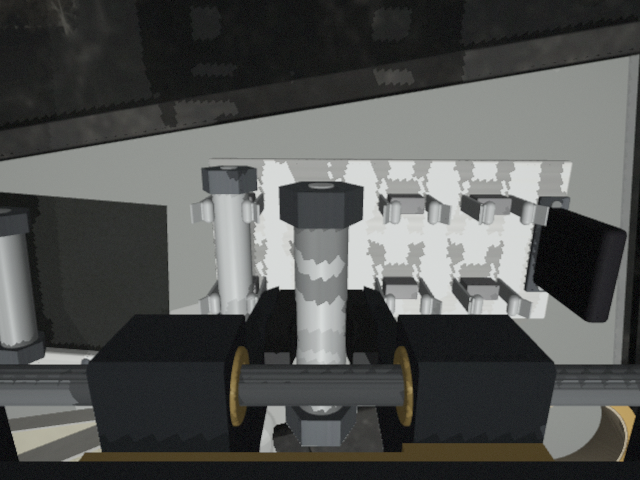

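Emit:
carry_out(targets="0 10 -0.4 1 0;0 15 -0.4 0.2 0.004;0 10 0 0 0;0 4 0 0 0;0 0 0 0 0;0 0 0 0 0")

```text
clock: 15.88
tool_pos: [0.6037, -0.1414, 0.2365]
eef_rot: [0.149, 0.693, -0.15, 0.689]
contact_force: [-0.5, -0.1, -0.8]
opening: 0.213
```

```bash
python3 go.py .6032 -.1411 .21 65.74; sh w.sh w8
```

```text
clk 15.88 pos [ 0.6037 -0.1414  0.2365] yang 65.59 F [-0.5 -0.1 -0.8] op 0.213
to [ 0.6032 -0.1411  0.21  ] shift mm [26.5  0.1 -0.4] norm 26 turn rad -0.003
```

View pics/w8c.png

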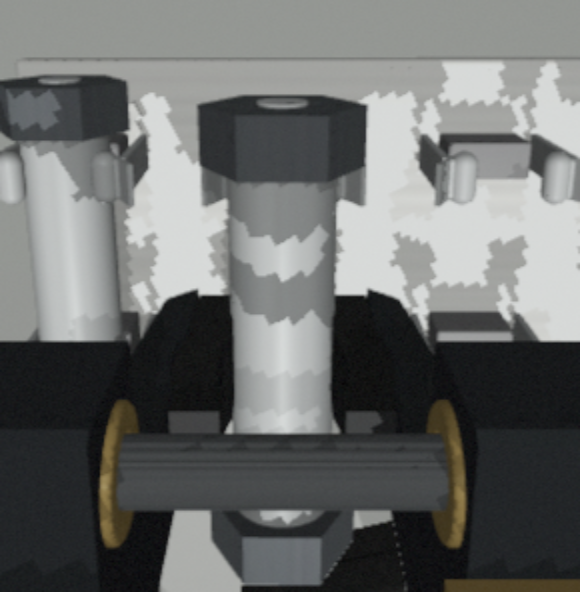

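Emit:
carry_out(targets="0 8 0 0 0;0 8 0 0 0;0 5 0 0 0;0 3 0 0 0;0 2 0 0 0;0 2 0 0 0;0 2 0 0 0;0 2 0 0 0;0 0 0 0 0")

```text
clock: 16.68
tool_pos: [0.604, -0.1413, 0.2056]
eef_rot: [0.149, 0.692, -0.15, 0.69]
contact_force: [-0.7, 0.6, 5.6]
opening: 0.21
```

Emit:
carry_out(targets="0 2 0 0 0;0 2 0 0 0;0 2 0 0 0;0 2 0 0 0;0 0 0 0 0")

```text
clock: 17.1
tool_pos: [0.6038, -0.1413, 0.1979]
eef_rot: [0.149, 0.692, -0.15, 0.69]
contact_force: [-1.4, 0.3, 11.1]
opening: 0.212
```

Emit:
carry_out(targets="0 1 0 0 0;0 1 0 0 0;0 0 0 0 0")

```text
clock: 17.35
tool_pos: [0.6038, -0.1412, 0.1977]
eef_rot: [0.149, 0.692, -0.15, 0.69]
contact_force: [-5.7, 0.3, 23.8]
opening: 0.212
```

Emit:
carry_out(targets="0 -2.5 0 0 0;0.42 0 0 0 0;0.42 0 0 0 0;0.42 0 0 0 0;0.42 0 0 0 0;0.42 -10 0 0 0;0.42 -25 0 0 0;0.42 -30 0 0 0;0.42 -35 0 0 0;0.42 -30 0 0 0;0.42 -10 0 0 0;0.42 0 0 0 0;0.42 0 0 0 0")

```text
clock: 18.43
tool_pos: [0.6039, -0.1417, 0.3371]
eef_rot: [0.149, 0.693, -0.15, 0.689]
contact_force: [-0.8, -0.1, -0.5]
opening: 0.419
```

```bash
python3 go.py .46 -.26 .36 61; sh w.sh w9
```

```text
clk 18.43 pos [ 0.6039 -0.1417  0.3371] yang 65.54 F [-0.8 -0.1 -0.5] op 0.419
to [ 0.46 -0.26  0.36] shift mm [ -22.1 -167.3  -82.1] norm 188 turn rad 0.079
```

View pics/w9.png

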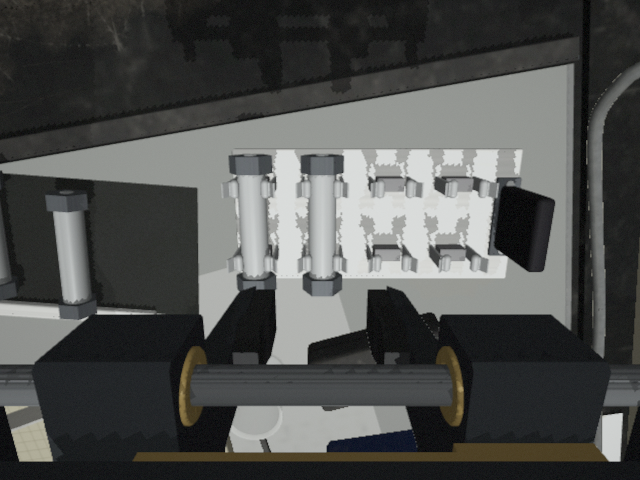

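```bash
python3 go.py .555 -.375 .36 61
```

```text
clk 18.48 pos [ 0.6035 -0.1418  0.336 ] yang 65.56 F [ 0.4  0.  -0.1] op 0.419
to [ 0.555 -0.375  0.36 ] shift mm [ -23.6 -232.5   52.2] norm 239 turn rad 0.080
```

Emit:
carry_out(targets="0.6 -2 -15 3 0;0.6 -4 -30 7 0;0.6 -4 -36 8 0;0.6 -4 -38 9 0;0.6 -4 -38 9 0;0.6 -4 -35 8 0;0.6 -2 -25 6 0;0.6 0 -15 2 0;0.6 0 0 0 0.08;0.6 0 0 0 0;0.6 0 0 0 0")

```text
clock: 19.4
tool_pos: [0.5553, -0.3737, 0.3595]
eef_rot: [0.176, 0.688, -0.176, 0.682]
contact_force: [-0.2, 0.1, -0.7]
opening: 0.605
```

```bash
python3 go.py .548 -.335 .36 60.5; sh w.sh w10
```

```text
clk 19.40 pos [ 0.5553 -0.3737  0.3595] yang 61.11 F [-0.2  0.1 -0.7] op 0.605
to [ 0.548 -0.335  0.36 ] shift mm [ -0.3  30.3 -25.1] norm 39 turn rad 0.011
```

View pics/w10.png

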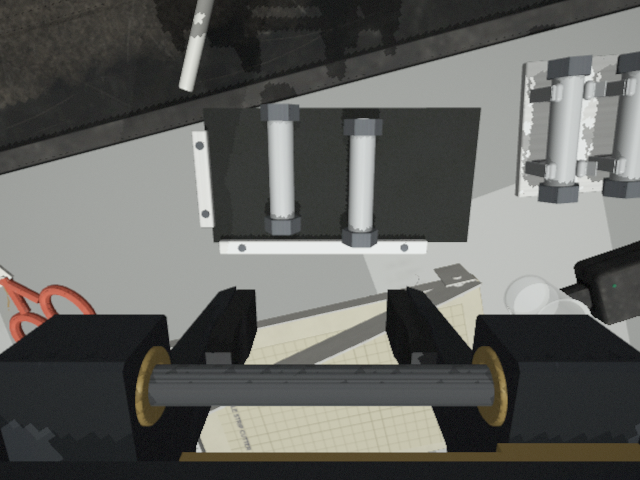

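Run:
```python
from h import *
p,d,K,T=load('w10')
cv2.imwrite('pics/c11.png',cv2.resize(p[90:265,180:490],None,fx=2.5,fy=2.5,interpolation=cv2.INTER_CUBIC))
```

```text
(no output)
```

View pics/c11.png

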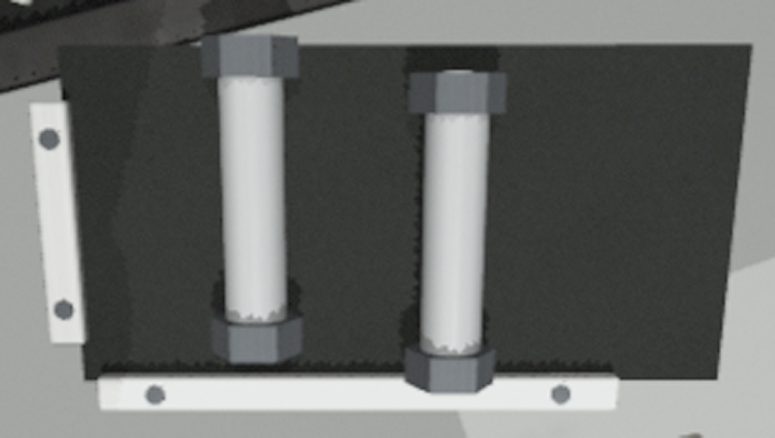

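Run:
```python
from h import *
exec(open('m2.py').read().split('c=lambda')[0].replace("load('w2')","load('w10')"))
b=lambda x,y,z:at_z(180+(x+.5)/2.5-.5,90+(y+.5)/2.5-.5,z,K,T)[:2]
L=[(-.04,-.093),(.04,-.093),(.052,-.09),(.052,.09)]
W=[b(68,100,.0145),b(86,343,.0145),b(99,377,.0145),b(618,377,.0145)]
th,t,res=rigid(L,W);print('bay',th,np.degrees(th),t.round(4),(res*1000).round(1).tolist())
for e in(((250,76),(256,320)),((457,113),(453,352))):
    A=b(*e[0],.0206);B=b(*e[1],.0206);print('m',((A+B)/2).round(4),np.linalg.norm(A-B),np.degrees(np.arctan2(*(B-A)[::-1])))
```

```text
bay -0.5047144396204497 -28.918007249562187 [ 0.5294 -0.3599] [[0.2, 0.2], [-0.0, 0.0], [0.3, 0.5], [-0.5, -0.7]]
m [ 0.5056 -0.3857] 0.07765171048736894 -29.0924961556288
m [ 0.5468 -0.334 ] 0.07749742903407096 -28.228575693322234
```

```bash
python3 go.py .547 -.334 .25 61.6
```

```text
clk 19.45 pos [ 0.5556 -0.3732  0.36  ] yang 61.17 F [ 0.3  1.9 -0.4] op 0.601
to [ 0.547 -0.334  0.25 ] shift mm [110.1  30.4 -25.7] norm 117 turn rad -0.008
```

Emit:
carry_out(targets="0.6 10 3 -3 0;0.6 20 6 -5 0;0.6 25 8 -6 0;0.6 25 7 -6 0;0.6 20 4 -4 0;0.6 10 2 -2 -0.008;0.6 0 0 0 0;0.6 0 0 0 0")

```text
clock: 20.12
tool_pos: [0.5471, -0.335, 0.2513]
eef_rot: [0.174, 0.687, -0.174, 0.684]
contact_force: [0.8, -0.1, 0.7]
opening: 0.598
```

```bash
python3 go.py .547 -.334 .178 61.6;sh w.sh w11
```

```text
clk 20.12 pos [ 0.5471 -0.335   0.2513] yang 61.51 F [ 0.8 -0.1  0.7] op 0.598
to [ 0.547 -0.334  0.178] shift mm [73.3  0.9 -0.2] norm 73 turn rad -0.002
```

View pics/w11.png

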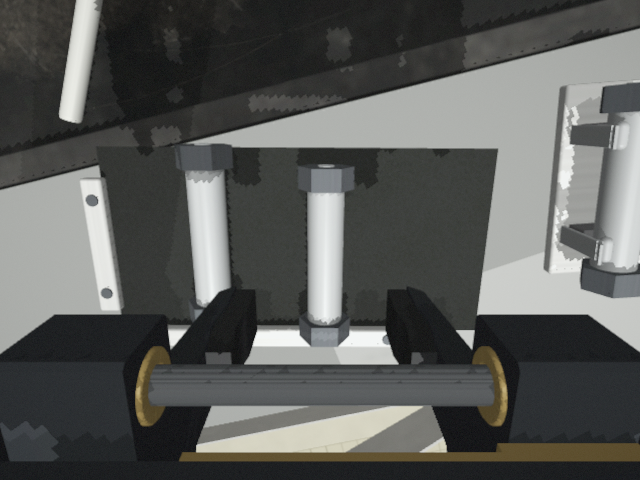

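Emit:
carry_out(targets="0.6 12 0.5 0 0;0.6 20 0 0 0;0.6 20 0 0 0;0.6 12 0 0 0;0.6 6 0 0 0;0.6 3 0 0 0;0.6 0 0 0 0;0.6 0 0 0 0;0.6 0 0 0 0")

```text
clock: 20.92
tool_pos: [0.5473, -0.3351, 0.1795]
eef_rot: [0.174, 0.686, -0.175, 0.684]
contact_force: [-0.2, -0.8, -0.5]
opening: 0.6
```

Emit:
carry_out(targets="0.4 1.5 0 0 0;0.3 0 0 0 0;0 0 0 0 0;0 0 0 0 0;0 0 0 0 0;0 0 0 0 0;0 0 0 0 0;0 0 0 0 0;0 0 0 0 0;0 0 0 0 0;0 0 0 0 0;0 0 0 0 0")

```text
clock: 21.92
tool_pos: [0.5469, -0.3348, 0.1771]
eef_rot: [0.174, 0.687, -0.175, 0.684]
contact_force: [-0.3, 1.1, 2.2]
opening: 0.209
```

Emit:
carry_out(targets="0 -5 0 0 0;0 -15 0 0 0;0 -25 0 0 0;0 -30 0 0 0;0 -15 0 0 0;0 -10 0 0 0;0 0 0 0 0;0 0 0 0 0")

```text
clock: 22.58
tool_pos: [0.5469, -0.3351, 0.2769]
eef_rot: [0.174, 0.687, -0.175, 0.683]
contact_force: [0.7, 0.8, -0.7]
opening: 0.21
```

```bash
python3 -c "
from go import *
a=seat(3);plan(a[0],a[1],.275,65.74)"; sh w.sh w12
```

```text
clk 22.58 pos [ 0.5469 -0.3351  0.2769] yang 61.41 F [ 0.7  0.8 -0.7] op 0.210
to [ 0.6218 -0.0946  0.275 ] shift mm [  1.4 247.  -49.4] norm 252 turn rad -0.075
```

View pics/w12.png

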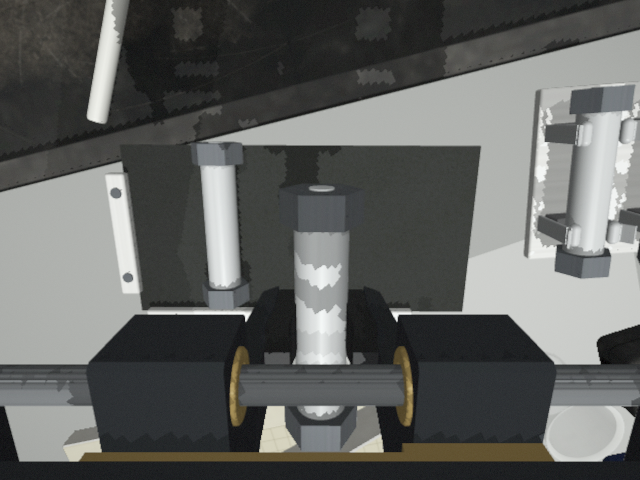

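Emit:
carry_out(targets="0 0 15 -3 0;0 0 28 -5 0;0 0 36 -8 0;0 0 38 -8 0;0 0 38 -8 0;0 0 36 -7 0;0 0 28 -5 0;0 0 18 -3 0;0 0 10 -2 0;0 0 0 0 -0.075;0 0 0 0 0;0 0 0 0 0")

```text
clock: 23.63
tool_pos: [0.6218, -0.096, 0.2754]
eef_rot: [0.149, 0.694, -0.151, 0.689]
contact_force: [0.6, 0.2, -1.9]
opening: 0.211
```

```bash
python3 go.py .6224 -.0949 .236 65.74
```

```text
clk 23.63 pos [ 0.6218 -0.096   0.2754] yang 65.55 F [ 0.6  0.2 -1.9] op 0.211
to [ 0.6224 -0.0949  0.236 ] shift mm [39.4  1.4  0.4] norm 39 turn rad -0.003
```

Emit:
carry_out(targets="0 10 0.7 0 -0.003;0 15 0.7 0.3 0;0 9 0 0 0;0 5 0 0 0;0 0 0 0 0;0 0 0 0 0")

```text
clock: 24.13
tool_pos: [0.6228, -0.0935, 0.237]
eef_rot: [0.147, 0.694, -0.148, 0.689]
contact_force: [0.2, 0.4, -0.8]
opening: 0.21
```

```bash
python3 go.py .6224 -.0949 .21 65.74; sh w.sh w13
```

```text
clk 24.13 pos [ 0.6228 -0.0935  0.237 ] yang 65.89 F [ 0.2  0.4 -0.8] op 0.210
to [ 0.6224 -0.0949  0.21  ] shift mm [27.  -1.4  0.3] norm 27 turn rad 0.003
```

View pics/w13c.png

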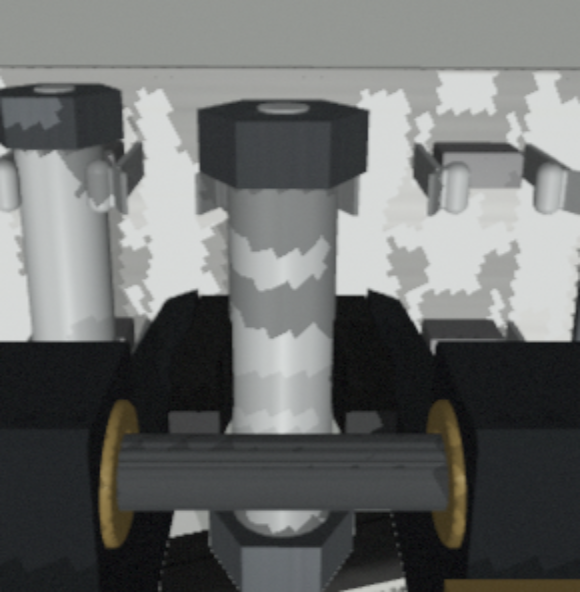

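Emit:
carry_out(targets="0 6 -1.4 0 0;0 8 0 0 0;0 6 0 0 0;0 4 0 0 0;0 2 0 0 0;0 2 0 0 0;0 2 0 0 0;0 1.5 0 0 0;0 0 0 0 0")

```text
clock: 24.93
tool_pos: [0.6225, -0.0945, 0.2075]
eef_rot: [0.147, 0.693, -0.148, 0.69]
contact_force: [-1.9, 0.1, 7.6]
opening: 0.21
```

Emit:
carry_out(targets="0 2 0 0 0;0 2 0 0 0;0 2 0 0 0;0 2 0 0 0;0 0 0 0 0")

```text
clock: 25.35
tool_pos: [0.6227, -0.0949, 0.1982]
eef_rot: [0.147, 0.693, -0.148, 0.69]
contact_force: [1.2, 0.4, 1.3]
opening: 0.212
```

Emit:
carry_out(targets="0 1 0 0 0;0 1 0 0 0;0 1 0 0 0;0 0 0 0 0")

```text
clock: 25.68
tool_pos: [0.6224, -0.0947, 0.1959]
eef_rot: [0.147, 0.693, -0.148, 0.69]
contact_force: [-0.2, -0.8, 7.3]
opening: 0.207
```

Emit:
carry_out(targets="0 1 0 0 0;0 1 0 0 0;0 0 0 0 0")

```text
clock: 25.93
tool_pos: [0.6223, -0.0945, 0.1957]
eef_rot: [0.147, 0.693, -0.148, 0.69]
contact_force: [-4.3, -0.2, 19.6]
opening: 0.21
```

Emit:
carry_out(targets="0 -2.5 0 0 0;0.42 0 0 0 0;0.42 0 0 0 0;0.42 0 0 0 0;0.42 0 0 0 0;0.42 -10 0 0 0;0.42 -25 0 0 0;0.42 -30 0 0 0;0.42 -35 0 0 0;0.42 -30 0 0 0;0.42 -10 0 0 0;0.42 0 0 0 0;0.42 0 0 0 0")

```text
clock: 27.02
tool_pos: [0.6227, -0.0949, 0.3356]
eef_rot: [0.147, 0.693, -0.148, 0.69]
contact_force: [-0.5, -0.6, -0.3]
opening: 0.42
```

```bash
python3 go.py .525 -.415 .36 61; sh w.sh w14
```

```text
clk 27.02 pos [ 0.6227 -0.0949  0.3356] yang 65.89 F [-0.5 -0.6 -0.3] op 0.420
to [ 0.525 -0.415  0.36 ] shift mm [ -23.8 -332.1   41.5] norm 336 turn rad 0.085
```

View pics/w14.png

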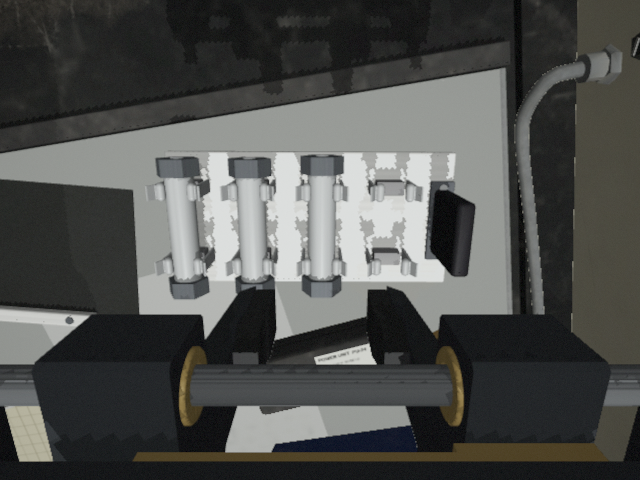

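```bash
python3 go.py .506 -.3855 .29 61
```

```text
clk 27.07 pos [ 0.6223 -0.095   0.3344] yang 65.90 F [ 0.3 -0.3 -0.9] op 0.422
to [ 0.506  -0.3855  0.29  ] shift mm [  45.4 -312.5   12.7] norm 316 turn rad 0.086
```

Emit:
carry_out(targets="0.7 0 -15 0 0;0.7 0 -30 1 0;0.7 3 -36 1 0;0.7 5 -38 2 0;0.7 6 -38 2 0;0.7 6 -38 2 0;0.7 6 -38 2 0;0.7 6 -34 2 0;0.7 6 -25 1 0;0.7 5 -15 0 0;0.7 2 -6 0 0;0.7 0 0 0 0.086;0.7 0 0 0 0;0.7 0 0 0 0")

```text
clock: 28.23
tool_pos: [0.5077, -0.3837, 0.2909]
eef_rot: [0.176, 0.687, -0.175, 0.683]
contact_force: [0.5, -0.1, 0.5]
opening: 0.697
```

```bash
python3 go.py .506 -.3855 .178 61; sh w.sh w15
```

```text
clk 28.23 pos [ 0.5077 -0.3837  0.2909] yang 61.26 F [ 0.5 -0.1  0.5] op 0.697
to [ 0.506  -0.3855  0.178 ] shift mm [ 1.13e+02 -2.40e+00 -1.00e-01] norm 113 turn rad 0.004
```

View pics/w15.png

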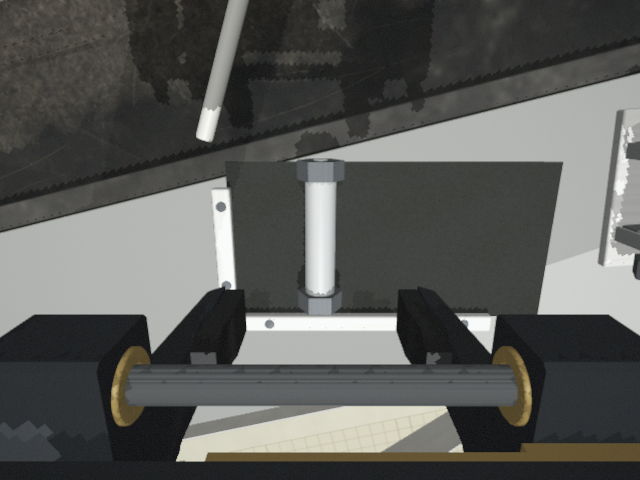

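Emit:
carry_out(targets="0.6 12 -1.2 0 0;0.6 22 -1.2 0 0;0.6 25 0 0 0;0.6 22 0 0 0;0.6 15 0 0 0;0.6 9 0 0 0;0.6 5 0 0 0;0.6 2.5 0 0 0;0.6 0 0 0 0;0.6 0 0 0 0;0.6 0 0 0 0")

```text
clock: 29.2
tool_pos: [0.5054, -0.3881, 0.1797]
eef_rot: [0.177, 0.686, -0.178, 0.683]
contact_force: [1.0, 0.4, -0.2]
opening: 0.597
```

Emit:
carry_out(targets="0.4 2 1 0 0;0.3 0 0 0 0;0 0 0 0 0;0 0 0 0 0;0 0 0 0 0;0 0 0 0 0;0 0 0 0 0;0 0 0 0 0;0 0 0 0 0;0 0 0 0 0;0 0 0 0 0;0 0 0 0 0")

```text
clock: 30.2
tool_pos: [0.5057, -0.3868, 0.1768]
eef_rot: [0.177, 0.686, -0.177, 0.683]
contact_force: [0.5, 1.5, 1.6]
opening: 0.208
```

Emit:
carry_out(targets="0 -5 0 0 0;0 -15 0 0 0;0 -25 0 0 0;0 -30 0 0 0;0 -15 0 0 0;0 -10 0 0 0;0 0 0 0 0;0 0 0 0 0")

```text
clock: 30.87
tool_pos: [0.5056, -0.3872, 0.2766]
eef_rot: [0.177, 0.686, -0.178, 0.683]
contact_force: [0.1, 0.8, -1.0]
opening: 0.211
```

```bash
python3 -c "
from go import *
a=seat(4);plan(a[0],a[1],.285,65.74)"; sh w.sh w16
```

```text
clk 30.87 pos [ 0.5056 -0.3872  0.2766] yang 60.95 F [ 0.1  0.8 -1. ] op 0.211
to [ 0.6423 -0.049   0.285 ] shift mm [ -9.3 362.  -44.7] norm 365 turn rad -0.084
```

View pics/w16.png

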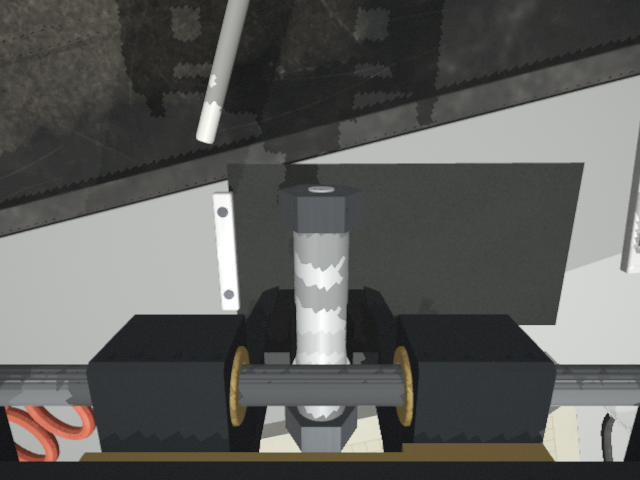

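```bash
python3 -c "
from h import *
p,d,K,T=load('w14');w=cloud(d,K,T)
for u,v in((600,65),(560,75),(530,110),(525,130),(528,200),(535,270),(540,300),(470,220),(455,230),(445,205)):print(u,v,w[v,u].round(3))
"
```

```text
600 65 [0.591 0.091 0.072]
560 75 [0.587 0.071 0.069]
530 110 [0.602 0.057 0.052]
525 130 [0.614 0.054 0.045]
528 200 [0.665 0.048 0.032]
535 270 [0.725 0.041 0.025]
540 300 [0.752 0.038 0.023]
470 220 [ 0.647 -0.005  0.074]
455 230 [ 0.65  -0.016  0.072]
445 205 [ 0.639 -0.012  0.05 ]
```

Emit:
carry_out(targets="0 -1 15 -2 0;0 -1 28 -3 0;0 -1 36 -4 0;0 -1 38 -5 0;0 -1 38 -5 0;0 -1 38 -5 0;0 -1 38 -5 0;0 -1 38 -5 0;0 -1 36 -4 0;0 0 28 -3 0;0 0 18 -3 0;0 0 8 0 0;0 0 0 0 -0.084;0 0 0 0 0;0 0 0 0 0")

```text
clock: 32.17
tool_pos: [0.6412, -0.0533, 0.2837]
eef_rot: [0.149, 0.694, -0.15, 0.689]
contact_force: [0.1, -0.1, -1.1]
opening: 0.212
```

```bash
python3 go.py .6426 -.0491 .238 65.74
```

```text
clk 32.17 pos [ 0.6412 -0.0533  0.2837] yang 65.58 F [ 0.1 -0.1 -1.1] op 0.212
to [ 0.6426 -0.0491  0.238 ] shift mm [45.7  4.6 -0.2] norm 46 turn rad -0.003
```

Emit:
carry_out(targets="0 6 2.3 0 -0.003;0 12 2.3 0 0;0 14 0 0 0;0 9 0 0 0;0 4 0 0 0;0 0 0 0 0;0 0 0 0 0;0 0 0 0 0")

```text
clock: 32.83
tool_pos: [0.6437, -0.0474, 0.2404]
eef_rot: [0.147, 0.693, -0.148, 0.69]
contact_force: [0.8, -0.2, -1.2]
opening: 0.211
```

```bash
python3 go.py .6426 -.0491 .21 65.74; sh w.sh w17
```

```text
clk 32.83 pos [ 0.6437 -0.0474  0.2404] yang 65.95 F [ 0.8 -0.2 -1.2] op 0.211
to [ 0.6426 -0.0491  0.21  ] shift mm [30.4 -1.9 -0.2] norm 30 turn rad 0.004
```

View pics/w17c.png

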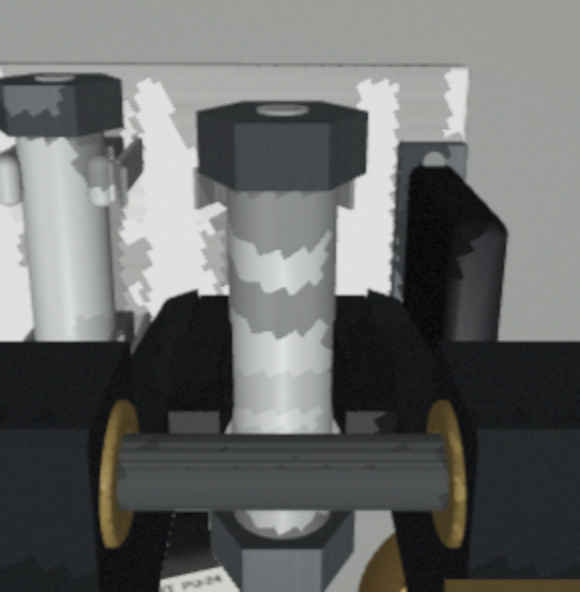

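Emit:
carry_out(targets="0 6 -2 0 0.003;0 9 0 0 0;0 7 0 0 0;0 4 0 0 0;0 2 0 0 0;0 2 0 0 0;0 2 0 0 0;0 2 0 0 0;0 0 0 0 0;0 0 0 0 0")

```text
clock: 33.72
tool_pos: [0.6427, -0.0489, 0.2074]
eef_rot: [0.148, 0.693, -0.149, 0.69]
contact_force: [-2.1, 0.8, 7.6]
opening: 0.212
```

Emit:
carry_out(targets="0 2 0 0 0;0 2 0 0 0;0 2 0 0 0;0 2 0 0 0;0 0 0 0 0")

```text
clock: 34.13
tool_pos: [0.6429, -0.0494, 0.1983]
eef_rot: [0.148, 0.693, -0.149, 0.69]
contact_force: [2.3, -0.3, -0.7]
opening: 0.211
```

Emit:
carry_out(targets="0 1 0 0 0;0 1 0 0 0;0 1 0 0 0;0 1 0 0 0;0 1 0 0 0;0 0 0 0 0")

```text
clock: 34.63
tool_pos: [0.6426, -0.049, 0.1954]
eef_rot: [0.148, 0.693, -0.149, 0.69]
contact_force: [-5.0, -0.6, 17.1]
opening: 0.213
```

Emit:
carry_out(targets="0 -2.5 0 0 0;0.33 0 0 0 0;0.33 0 0 0 0;0.33 0 0 0 0;0.33 0 0 0 0;0.33 -10 0 0 0;0.33 -25 0 0 0;0.33 -30 0 0 0;0.33 -35 0 0 0;0.33 -25 0 0 0;0.33 -10 0 0 0;0.33 0 0 0 0;0.33 0 0 0 0;0.33 0 0 0 0")

```text
clock: 35.8
tool_pos: [0.6423, -0.0497, 0.3287]
eef_rot: [0.148, 0.694, -0.149, 0.689]
contact_force: [-1.3, 0.5, -0.2]
opening: 0.333
```

```bash
python3 -c "
from go import *
c=CAR;y=.116;plan(c[0]-np.sin(c[2])*y,c[1]+np.cos(c[2])*y,.33,65.74+90);print(r.get_state()['q'].round(2))"; sh w.sh w18
```

```text
clk 35.80 pos [ 0.6423 -0.0497  0.3287] yang 65.79 F [-1.3  0.5 -0.2] op 0.333
to [ 0.6592 -0.0116  0.33  ] shift mm [-1.4 41.6 -0.3] norm 42 turn rad -1.570
[ 0.34  0.87 -0.65  1.55  0.61  0.93  0.64]
```

View pics/w18.png

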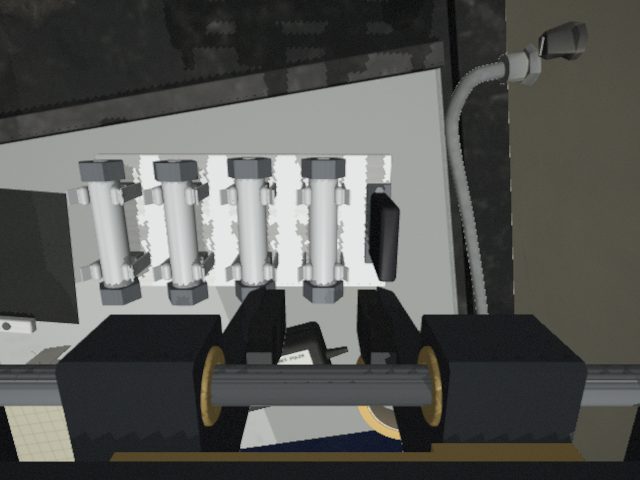

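Emit:
carry_out(targets="0.5 0 0 0 -0.12;0.6 0 0 0 -0.12;0.85 0 0 0 -0.12;0.85 0 0 0 -0.12;0.85 0 0 0 -0.12;0.85 0 0 0 -0.12;0.85 0 0 0 -0.12;0.85 0 0 0 -0.12;0.85 0 0 0 -0.12;0.85 0 0 0 -0.12;0.85 0 0 0 -0.12;0.85 0 0 0 -0.12;0.85 0 0 0 -0.12;0.85 0 0 0 -0.01;0.85 0 0 0 0;0.85 0 0 0 0;0.85 0 0 0 0")

```text
clock: 37.27
tool_pos: [0.643, -0.0493, 0.3301]
eef_rot: [-0.382, 0.596, 0.384, 0.593]
contact_force: [0.9, -0.1, -0.1]
opening: 0.852
```

```bash
python3 -c "
from go import *
c=CAR;y=.116;plan(c[0]-np.sin(c[2])*y,c[1]+np.cos(c[2])*y,.33,65.74+90);print(r.get_state()['q'].round(2))
p,d,K,T=load('w18');w=cloud(d,K,T)
for u,v in((111,225),(180,225),(251,225),(322,225),(102,166),(176,166),(249,166),(323,166)):print(np.nanmedian(w[v-2:v+3,u-2:u+3].reshape(-1,3),0).round(4))
"; sh w.sh w19
```

```text
clk 37.27 pos [ 0.643  -0.0493  0.3301] yang 155.63 F [ 0.9 -0.1 -0.1] op 0.852
to [ 0.6592 -0.0116  0.33  ] shift mm [-0.   0.8 41. ] norm 41 turn rad -0.002
[ 0.49  0.99 -1.01  1.54  0.89  1.13  1.99]
[ 0.5757 -0.1801  0.0488]
[ 0.5949 -0.1366  0.0495]
[ 0.6146 -0.0922  0.0501]
[ 0.6344 -0.0484  0.0501]
[ 0.5399 -0.1614  0.0531]
[ 0.5595 -0.1177  0.0533]
[ 0.5788 -0.0749  0.053 ]
[ 0.5983 -0.0315  0.0532]
```

View pics/w19.png

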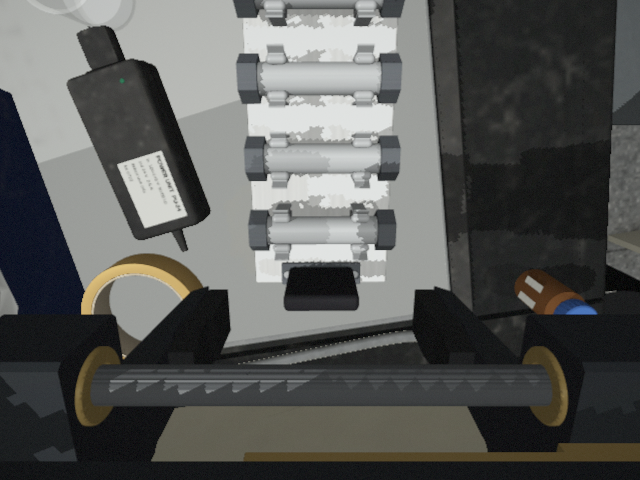

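```bash
python3 -c "
from go import *
p,d,K,T=load('w19');w=cloud(d,K,T)
a=at_z(285,305,.0735,K,T);b=at_z(358,305,.0735,K,T);print(a,b,np.linalg.norm(a-b),(a+b)/2)
a=at_z(290,268,.0735,K,T);b=at_z(355,267,.0735,K,T);print('top',a,b,np.linalg.norm(a-b),(a+b)/2)
for u,v in((150,262),(205,300),(190,330),(95,300),(320,290)):print(u,v,w[v,u].round(3))
print(r.get_state()['tool_pos'])
"
```

```text
[ 0.68014217 -0.02210084  0.0735    ] [ 0.63640039 -0.00211818  0.0735    ] 0.048090015733612955 [ 0.65827128 -0.01210951  0.0735    ]
top [ 0.66591076 -0.0441355   0.0735    ] [ 0.6277791  -0.02749442  0.0735    ] 0.04160467637898351 [ 0.64684493 -0.03581496  0.0735    ]
150 262 [ 0.77  -0.078  0.029]
205 300 [ 0.678 -0.077  0.175]
190 330 [ 0.676 -0.077  0.197]
95 300 [ 0.823 -0.07   0.032]
320 290 [ 0.656 -0.019  0.066]
[ 0.64300101 -0.04927427  0.33028285]
```

```bash
python3 -c "
from go import *
p,d,K,T=load('w19');w=cloud(d,K,T)
c,s=np.cos(CAR[2]),np.sin(CAR[2])
for v in range(262,320,4):
  q=w[v,321];e=q[:2]-np.array(CAR[:2]);print(v,p[v,321],q.round(4),'carrier xy',(c*e[0]+s*e[1]).round(4),(-s*e[0]+c*e[1]).round(4))
cv2.imwrite('pics/c12.png',cv2.resize(p[245:325,260:380],None,fx=6,fy=6,interpolation=cv2.INTER_CUBIC))
"
```

```text
262 [105 107 106] [ 0.654  -0.0216  0.0187] carrier xy -0.0006 0.1048
266 [54 52 51] [ 0.6551 -0.0192  0.0206] carrier xy -0.0006 0.1075
270 [13 12 14] [ 0.6553 -0.0188  0.0282] carrier xy -0.0006 0.1079
274 [15 15 14] [ 0.6552 -0.0192  0.0374] carrier xy -0.0005 0.1075
278 [10 12  9] [ 0.6554 -0.0188  0.0443] carrier xy -0.0005 0.108
282 [21 19 22] [ 0.6554 -0.019   0.0522] carrier xy -0.0004 0.1078
286 [16 17 16] [ 0.6554 -0.0192  0.0598] carrier xy -0.0004 0.1076
290 [17 17 18] [ 0.6555 -0.019   0.066 ] carrier xy -0.0003 0.1078
294 [24 21 22] [ 0.6557 -0.0185  0.0713] carrier xy -0.0003 0.1083
298 [41 39 38] [ 0.6564 -0.017   0.0739] carrier xy -0.0003 0.11
302 [49 46 48] [ 0.6577 -0.0141  0.0733] carrier xy -0.0003 0.1132
306 [44 42 43] [ 0.6587 -0.0121  0.0747] carrier xy -0.0003 0.1154
310 [88 88 87] [ 0.6602 -0.0088  0.0731] carrier xy -0.0003 0.119
314 [158 161 159] [0.6749 0.0248 0.0074] carrier xy -0.0006 0.1557
318 [158 160 158] [0.6764 0.0281 0.0075] carrier xy -0.0006 0.1593
```

View pics/c12.png

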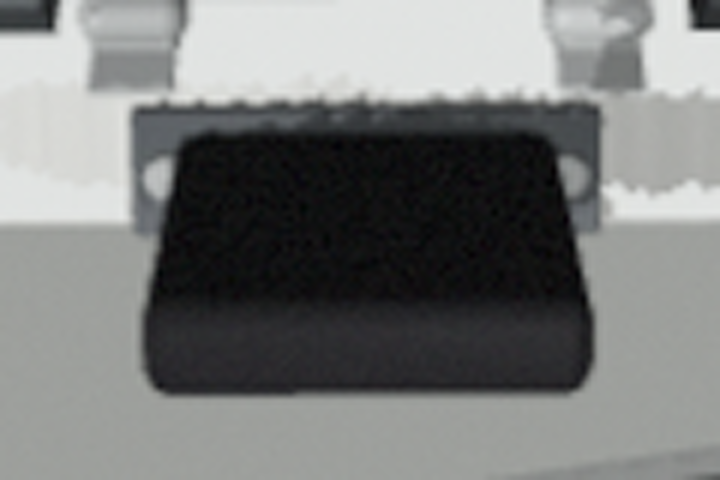

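Emit:
carry_out(targets="0.85 0 0 12 0;0.85 0 0.5 18 0;0.85 15 0 10 0;0.85 25 0 0 0;0.85 28 0 0 0;0.85 25 0 0 0;0.85 15 0 0 0;0.85 10 0 0 0;0.85 6 0 0 0;0.85 3 0 0 0;0.85 0 0 0 0;0.85 0 0 0 0")

```text
clock: 38.32
tool_pos: [0.6589, -0.0125, 0.2045]
eef_rot: [-0.383, 0.595, 0.384, 0.593]
contact_force: [-0.4, 0.1, -0.4]
opening: 0.851
```

```bash
python3 -c "
from go import *
c=CAR;y=.1155;plan(c[0]-np.sin(c[2])*y,c[1]+np.cos(c[2])*y,.203,65.74+90);print(r.get_state()['q'].round(2))"; sh w.sh w20
```

```text
clk 38.32 pos [ 0.6589 -0.0125  0.2045] yang 155.72 F [-0.4  0.1 -0.4] op 0.851
to [ 0.659  -0.0121  0.203 ] shift mm [1.5 0.1 0.4] norm 2 turn rad -0.000
[ 0.39  1.15 -0.91  1.55  1.04  0.98  1.86]
```

View pics/w20.png

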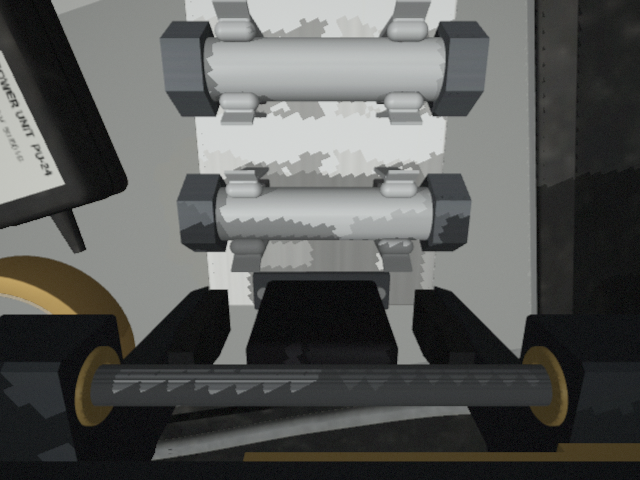

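Tab centred between the fingers (px 248–397). Closing on it.

Emit:
carry_out(targets="0.7 1 0 0 0;0.6 0 0 0 0;0.5 0 0 0 0;0.5 0 0 0 0;0.4 0 0 0 0;0.4 0 0 0 0;0.4 0 0 0 0;0.4 0 0 0 0;0.4 0 0 0 0;0.4 0 0 0 0", force=50)

```text
clock: 39.2
tool_pos: [0.6585, -0.0127, 0.2027]
eef_rot: [-0.383, 0.595, 0.385, 0.593]
contact_force: [0.4, -1.6, 3.4]
opening: 0.557
```

Run:
```python
from go import *
s=r.get_state();print(s['tool_pos'],s['opening'],s['contact_force'],s['moment'])
# bay pose est (avg), target tool poses given tab at (xt,yt)
B=np.array([.5290,-.3595]);th=-.5042
for bx,by in((-.008,.02),(0,0)):
  c,sn=np.cos(th),np.sin(th)
  o=B+[c*bx-sn*by,sn*bx+c*by]; t=o+np.array([-sn,c])*.1155
  plan(t[0],t[1],s['tool_pos'][2],155.72-np.degrees(-.4235-th))
```

```text
[ 0.6585363  -0.01273064  0.20273834] 0.5567395192062448 [ 0.39746564 -1.55807769  3.37474946] [-0.07792637 -0.00159378  0.04991094]
clk 39.20 pos [ 0.6585 -0.0127  0.2027] yang 155.73 F [ 0.4 -1.6  3.4] op 0.557
to [ 0.5875 -0.237   0.2027] shift mm [   0.3  -27.4 -233.7] norm 235 turn rad 0.081
clk 39.20 pos [ 0.6585 -0.0127  0.2027] yang 155.73 F [ 0.4 -1.6  3.4] op 0.557
to [ 0.5848 -0.2584  0.2027] shift mm [   0.3  -33.7 -254.2] norm 256 turn rad 0.081
```

Run:
```python
from h import *
B=np.array([.5290,-.3595]);th=-.5042;c,s=np.cos(th),np.sin(th)
def tb(q): e=q[:2]-B; return (np.array([c*e[0]+s*e[1],-s*e[0]+c*e[1]])*1000).round(0)
p,d,K,T=load('side0')
for n,x,y in (('beaker',200,95),('beaker',240,105),('beaker bot',215,120),('pu',75,225),('board corner',322,95),('board',295,85)):
    print(n,tb(at_z(190+x/2.9,170+y/2.9,.0075,K,T)))
p,d,K,T=load('scene0')
for n,x,y in (('beaker',612,225),('beaker',660,230),('pu',580,195),('pu',480,140),('board',640,275),('board',655,280)):
    print(n,tb(at_z(230+x/3.3,190+y/3.3,.0075,K,T)))
for nm,q in(('-y+x',(.052,-.093)),('+y+x',(.052,.125))):
    a=np.array([.6115,-.1174])+np.array([np.cos(-.4235)*q[0]-np.sin(-.4235)*q[1],np.sin(-.4235)*q[0]+np.cos(-.4235)*q[1]]);print(nm,tb(a))
```

```text
beaker [125. 193.]
beaker [ 99. 172.]
beaker bot [ 93. 196.]
pu [ 39. 328.]
board corner [ 79. 113.]
board [100. 125.]
beaker [ 90. 188.]
beaker [117. 177.]
pu [ 83. 233.]
pu [ 41. 329.]
board [ 85. 121.]
board [ 92. 114.]
-y+x [ 15. 163.]
+y+x [ -3. 381.]
```

Run:
```python
from h import *
B=np.array([.5290,-.3595]);th=-.5042;c,s=np.cos(th),np.sin(th)
for f in('side0','scene0','w2','w10'):
    p,d,K,T=load(f);w=cloud(d,K,T)
    if f[0]=='w': w[285:]=np.nan
    e=w[...,:2]-B;bx=c*e[...,0]+s*e[...,1];by=-s*e[...,0]+c*e[...,1]
    print(f)
    for y0 in(.02,.06,.10,.14,.18,.22,.26,.30):
        print(y0,*['%.3f'%np.nanpercentile(w[...,2][m],99) if (m:=(bx>x0)&(bx<x0+.02)&(by>y0)&(by<y0+.04)).sum()>4 else '  -  ' for x0 in(.05,.07,.09,.11,.13)])
```

```text
side0
0.02 0.033 0.010 0.096 0.030 0.030
0.06 0.017 0.070 0.077 0.031 0.030
0.1 0.010 0.058 0.030 0.031 0.031
0.14 0.010 0.064 0.065 0.066 0.030
0.18 0.009 0.065 0.066 0.066 0.009
0.22 0.043 0.044 0.044 0.043   -  
0.26 0.043 0.044 0.043   -   0.009
0.3 0.044 0.043 0.043 0.010 0.107
scene0
0.02 0.035 0.010 0.095 0.031 0.031
0.06 0.017 0.068 0.075 0.031 0.031
0.1 0.010 0.058 0.030 0.030 0.030
0.14 0.010 0.066 0.066 0.067   -  
0.18 0.010 0.066 0.067 0.067 0.010
0.22 0.043 0.044 0.043   -   0.009
0.26 0.044 0.044 0.044   -     -  
0.3 0.044 0.044   -     -   0.108
w2
0.02   -     -     -     -     -  
0.06   -     -     -     -     -  
0.1   -     -     -     -     -  
0.14   -     -     -     -     -  
0.18   -     -     -     -     -  
0.22   -     -     -     -     -  
0.26   -     -     -     -     -  
0.3   -     -     -     -     -  
w10
0.02 0.035 0.010 0.009   -     -  
0.06 0.017 0.048 0.020   -     -  
0.1 0.010 0.051 0.009   -     -  
0.14 0.009 0.032 0.018   -     -  
0.18 0.009 0.033 0.019   -     -  
0.22 0.042 0.043 0.015   -     -  
0.26 0.027   -     -     -     -  
0.3   -     -     -     -     -
```

Emit:
carry_out(targets="0.4 0 0 -4 0;0.4 0 -1 -8 0;0.4 0 -1 -10 0;0.4 0 -1 -12 0;0.4 0 -1 -12 0;0.4 0 -1 -12 0;0.4 0 -1 -12 0;0.4 0 -1 -12 0;0.4 0 -1 -10 0;0.4 0 0 -6 0;0.4 0 0 0 0;0.4 0 0 0 0")

```text
clock: 40.2
tool_pos: [0.6251, -0.1074, 0.2027]
eef_rot: [-0.383, 0.597, 0.383, 0.592]
contact_force: [-0.1, -1.5, 6.4]
opening: 0.563
```

```bash
python3 go.py .5875 -.237 .2027 151.1; sh w.sh w21
```

```text
clk 40.20 pos [ 0.6251 -0.1074  0.2027] yang 155.62 F [-0.1 -1.5  6.4] op 0.563
to [ 0.5875 -0.237   0.2027] shift mm [   0.8  -19.3 -133.6] norm 135 turn rad 0.079
```

View pics/w21.png

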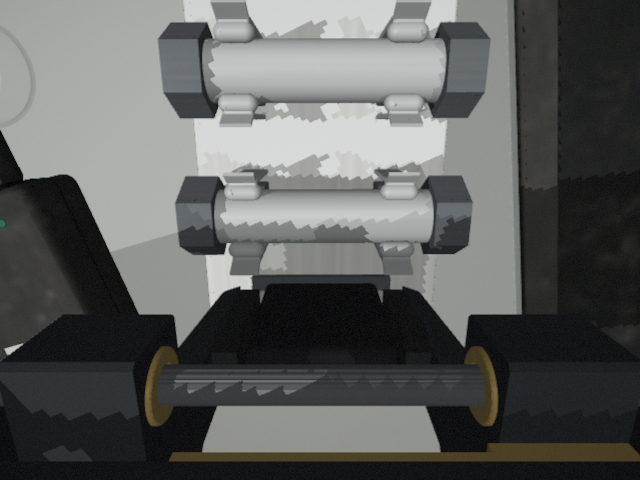

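Emit:
carry_out(targets="0.4 0 0 -5 0.01;0.4 0 0 -8 0.015;0.4 0 0 -8 0.015;0.4 0 0 -8 0.015;0.4 0 0 -8 0.015;0.4 0 0 -6 0.01;0.4 0 0 -2 0;0.4 0 0 0 0;0.4 0 0 0 0")

```text
clock: 41.0
tool_pos: [0.6054, -0.1457, 0.2027]
eef_rot: [-0.359, 0.611, 0.361, 0.607]
contact_force: [0.8, 3.0, 2.5]
opening: 0.563
```

```bash
python3 go.py .5875 -.237 .2027 151.1; sh w.sh w22;  python3 -c "
from h import *
p=snap('side','s22')[0];cv2.imwrite('pics/s22c.png',cv2.resize(p[150:330,190:460],None,fx=2.9,fy=2.9))"
```

```text
clk 41.00 pos [ 0.6054 -0.1457  0.2027] yang 151.15 F [0.8 3.  2.5] op 0.563
to [ 0.5875 -0.237   0.2027] shift mm [  0.2 -28.4 -88.6] norm 93 turn rad 0.001
```

View pics/s22c.png

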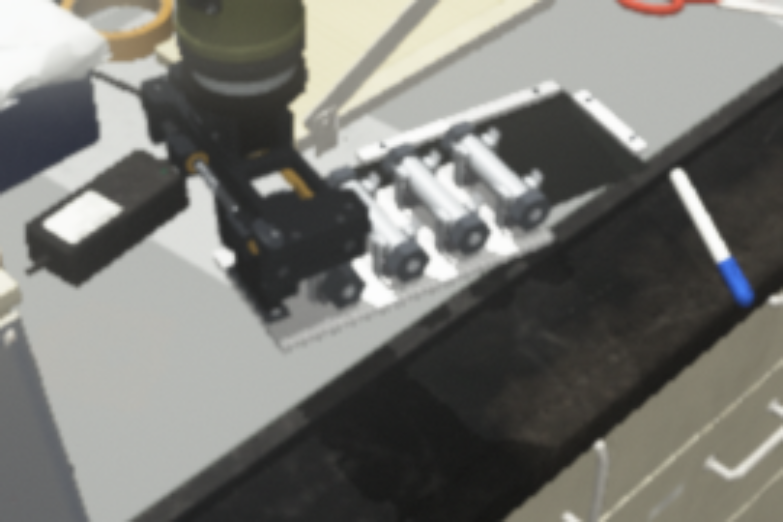

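View pics/w22.png

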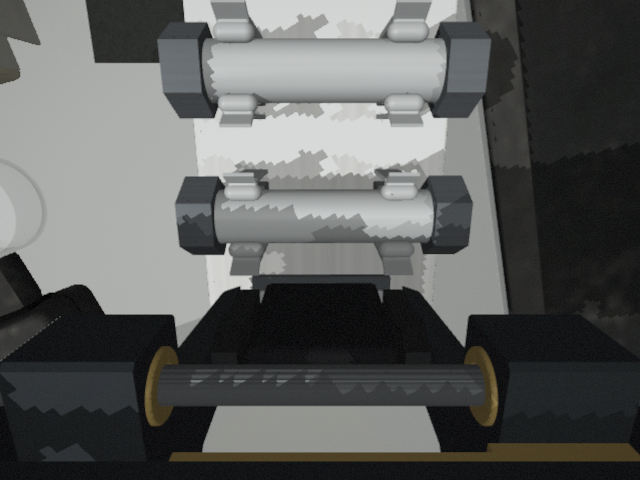

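Emit:
carry_out(targets="0.4 0 -3 -4 0;0.4 0 -4 -8 0;0.4 0 -4 -11 0;0.4 0 -4 -12 0;0.4 0 -4 -12 0;0.4 0 -4 -12 0;0.4 0 -3 -12 0;0.4 0 -2 -10 0;0.4 0 0 -6 0;0.4 0 0 -2 0;0.4 0 0 0 0;0.4 0 0 0 0")

```text
clock: 42.1
tool_pos: [0.587, -0.2373, 0.2027]
eef_rot: [-0.359, 0.611, 0.36, 0.607]
contact_force: [2.3, 0.9, 1.7]
opening: 0.558
```

```bash
python3 go.py .5848 -.2584 .2027 151.1; sh w.sh w23;  python3 -c "
from h import *
p=snap('side','s23')[0];cv2.imwrite('pics/s23c.png',cv2.resize(p[150:330,190:460],None,fx=2.9,fy=2.9))
p=snap('scene','sc23')[0];cv2.imwrite('pics/sc23c.png',cv2.resize(p[190:370,260:500],None,fx=3.3,fy=3.3))"
```

```text
clk 42.10 pos [ 0.587  -0.2373  0.2027] yang 151.15 F [2.3 0.9 1.7] op 0.558
to [ 0.5848 -0.2584  0.2027] shift mm [  0.1  -8.3 -19.5] norm 21 turn rad 0.001
```

View pics/s23c.png

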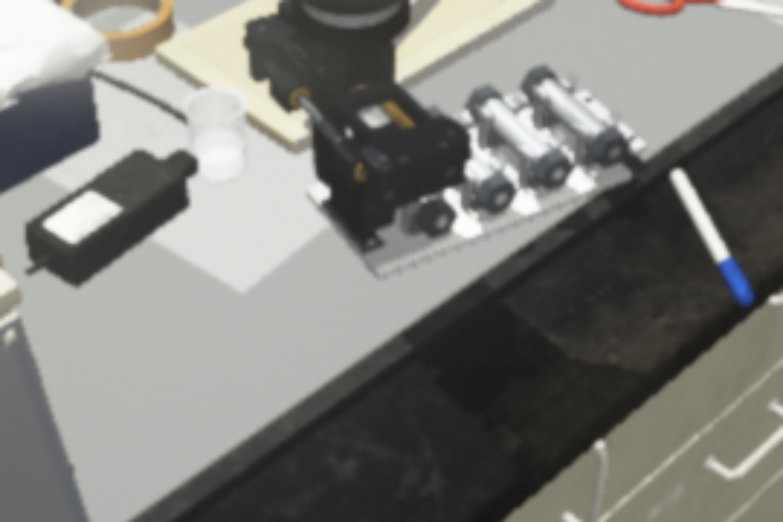

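View pics/sc23c.png

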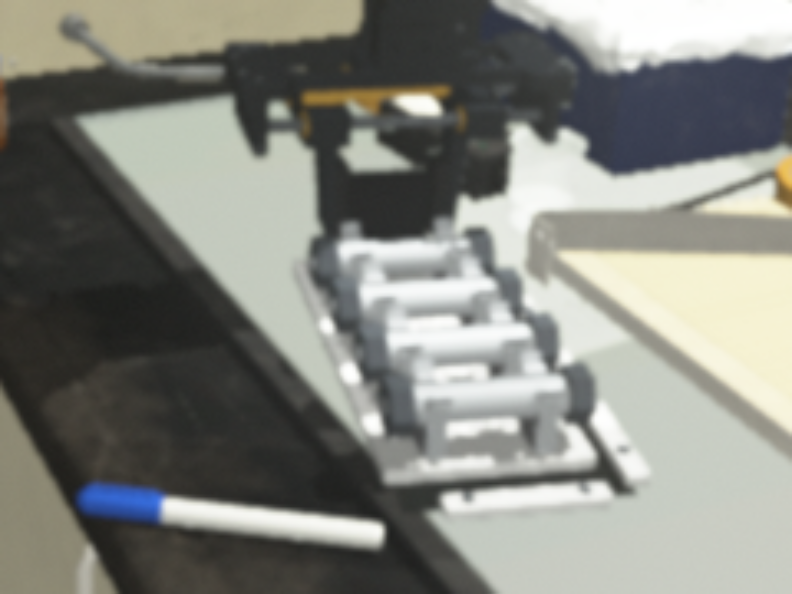

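View pics/w23.png

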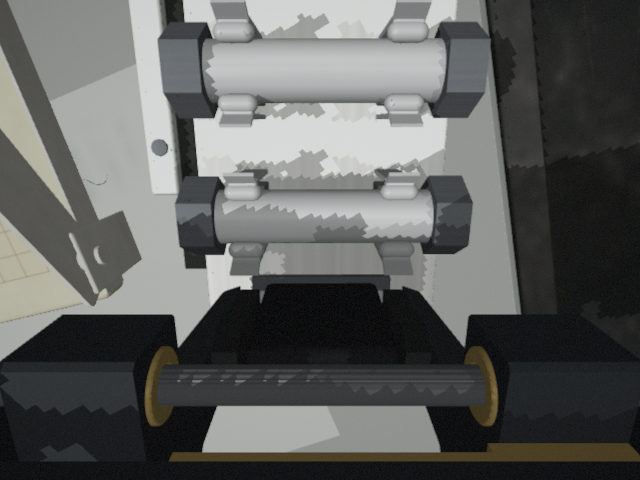

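Emit:
carry_out(targets="0.4 0 -1 -3 0;0.4 0 -1 -4 0;0.4 0 -1 -4 0;0.4 0 -1 -3 0;0.4 0 -1 -1.5 0;0.4 0 -1 0 0;0.4 0 0 0 0;0.4 0 0 0 0")

```text
clock: 42.92
tool_pos: [0.5841, -0.2519, 0.2028]
eef_rot: [-0.358, 0.61, 0.362, 0.607]
contact_force: [-1.2, 5.0, 5.0]
opening: 0.56
```

Emit:
carry_out(targets="0.4 0 -1 0 0;0.4 0 -1 0 0;0.4 0 0 0 0;0.4 0 0 0 0")

```text
clock: 43.25
tool_pos: [0.585, -0.2523, 0.203]
eef_rot: [-0.357, 0.611, 0.363, 0.606]
contact_force: [-5.0, 6.9, 8.0]
opening: 0.56
```

Emit:
carry_out(targets="0.4 0 0 -1.5 0;0.4 0 0 -1.5 0;0.4 0 0 0 0;0.4 0 0 0 0")

```text
clock: 43.58
tool_pos: [0.5845, -0.2553, 0.2028]
eef_rot: [-0.358, 0.61, 0.362, 0.607]
contact_force: [-1.2, 6.1, 4.0]
opening: 0.561
```

Emit:
carry_out(targets="0.4 0 0 -1 0;0.4 0 0 -1 0;0.4 0 0 0 0;0.4 0 0 0 0")

```text
clock: 43.92
tool_pos: [0.584, -0.2572, 0.2028]
eef_rot: [-0.358, 0.61, 0.362, 0.607]
contact_force: [-0.2, 4.6, 2.6]
opening: 0.563
```

Emit:
carry_out(targets="0.4 0 0 -1 0;0.4 0 0 -1 0;0.4 0 0 0 0;0.4 0 0 0 0")

```text
clock: 44.25
tool_pos: [0.5837, -0.2581, 0.2028]
eef_rot: [-0.358, 0.609, 0.363, 0.608]
contact_force: [2.5, 6.7, -0.4]
opening: 0.56
```

Emit:
carry_out(targets="0.4 0 0 -1 0;0.4 0 0 -1 0;0.4 0 0 0 0;0.4 0 0 0 0")

```text
clock: 44.58
tool_pos: [0.5834, -0.2586, 0.203]
eef_rot: [-0.358, 0.607, 0.363, 0.609]
contact_force: [4.7, 9.5, -1.2]
opening: 0.566
```

Emit:
carry_out(targets="0.4 0 -1 0 0;0.4 0 -1 0 0;0.4 0 0 0 0;0.4 0 0 0 0")

```text
clock: 44.92
tool_pos: [0.5843, -0.259, 0.2029]
eef_rot: [-0.357, 0.608, 0.364, 0.608]
contact_force: [1.3, 11.7, 1.7]
opening: 0.557
```

```bash
python3 go.py .5848 -.2584 .2027 151.1; sh w.sh w24;  python3 -c "
from h import *
p=snap('side','s24')[0];cv2.imwrite('pics/s24c.png',cv2.resize(p[150:270,270:430],None,fx=4.8,fy=4.8,interpolation=cv2.INTER_CUBIC))
p=snap('scene','sc24')[0];cv2.imwrite('pics/sc24c.png',cv2.resize(p[250:360,340:480],None,fx=5.4,fy=5.4,interpolation=cv2.INTER_CUBIC))"
```

```text
clk 44.92 pos [ 0.5843 -0.259   0.2029] yang 151.31 F [ 1.3 11.7  1.7] op 0.557
to [ 0.5848 -0.2584  0.2027] shift mm [ 0.2 -0.1  0.8] norm 1 turn rad 0.004
```

View pics/s24c.png

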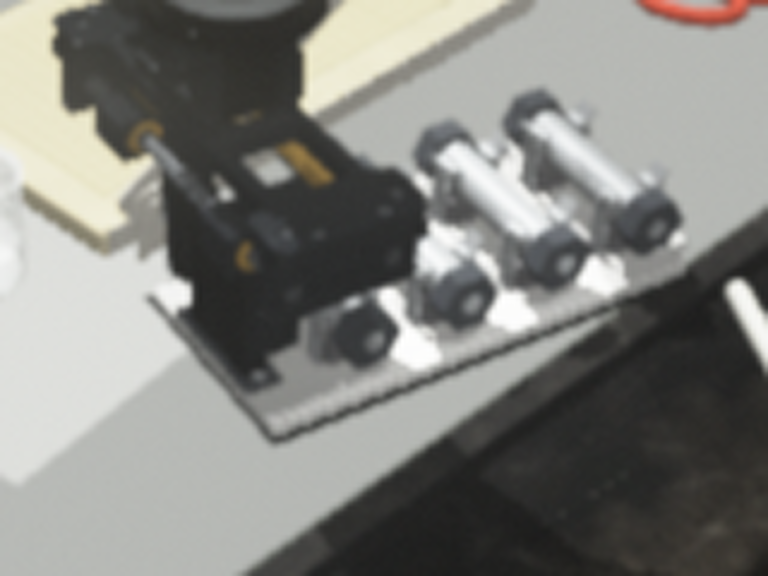

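View pics/sc24c.png

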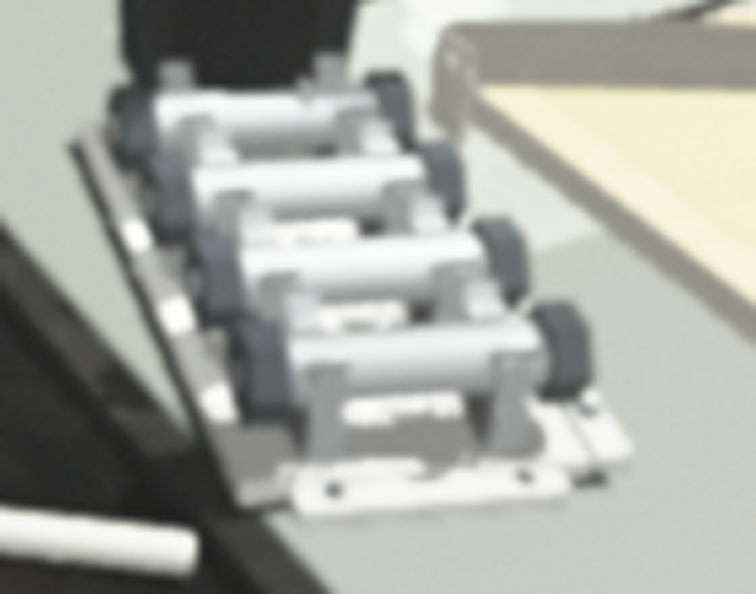

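View pics/w24.png

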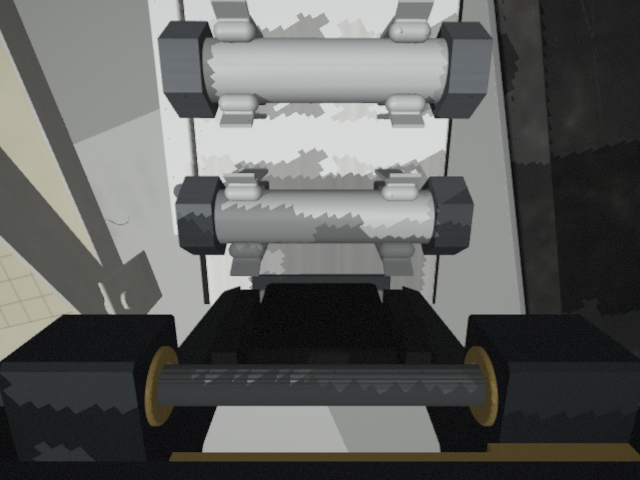

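Emit:
carry_out(targets="0.6 0 0 0 0;0.7 0 0 0 0;0.85 0 0 0 0;0.85 0 0 0 0;0.85 0 0 0 0;0.85 0 0 0 0;0.85 -10 0 0 0;0.85 -20 0 0 0;0.85 -30 0 0 0;0.85 -35 0 0 0;0.85 -35 0 0 0;0.85 -30 0 0 0;0.85 -20 0 0 0;0.85 -10 0 0 0;0.85 0 0 0 0;0.85 0 0 0 0")

```text
clock: 46.4
tool_pos: [0.5846, -0.2635, 0.3925]
eef_rot: [-0.359, 0.611, 0.361, 0.607]
contact_force: [0.5, -1.0, 0.2]
opening: 0.85
```

```bash
python3 go.py .53 -.36 .40 151.1; sh w.sh w25
```

```text
clk 46.40 pos [ 0.5846 -0.2635  0.3925] yang 151.15 F [ 0.5 -1.   0.2] op 0.850
to [ 0.53 -0.36  0.4 ] shift mm [  -7.2    1.3 -110.9] norm 111 turn rad 0.001
```

View pics/w25.png

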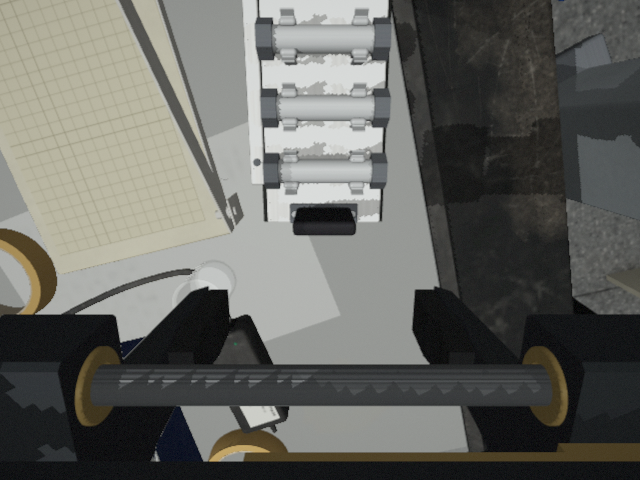

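Emit:
carry_out(targets="0.5 0 0 0 0.12;0.3 0 0 0 0.12;0 0 0 0 0.12;0 0 0 0 0.12;0 0 0 0 0.12;0 0 0 0 0.12;0 0 0 0 0.12;0 0 0 0 0.12;0 0 0 0 0.12;0 0 0 0 0.12;0 0 0 0 0.12;0 0 0 0 0.12;0 0 0 0 0.12;0 0 0 0 0.015;0 0 0 0 0;0 0 0 0 0")

```text
clock: 47.78
tool_pos: [0.5847, -0.2634, 0.3917]
eef_rot: [0.176, 0.687, -0.177, 0.682]
contact_force: [-0.8, -0.0, -0.4]
opening: 0.005
```

```bash
python3 go.py .565 -.36 .38 61.1
```

```text
clk 47.78 pos [ 0.5847 -0.2634  0.3917] yang 61.08 F [-0.8 -0.  -0.4] op 0.005
to [ 0.565 -0.36   0.38 ] shift mm [ 11.8 -94.   29.5] norm 99 turn rad -0.000
```

Emit:
carry_out(targets="0 2 -12 4 0;0 3 -25 7 0;0 3 -27 8 0;0 3 -20 7 0;0 1 -10 4 0;0 0 0 0 0;0 0 0 0 0;0 0 0 0 0")

```text
clock: 48.45
tool_pos: [0.5661, -0.3583, 0.3811]
eef_rot: [0.177, 0.686, -0.176, 0.683]
contact_force: [0.2, 0.3, 0.0]
opening: 0.003
```

```bash
sh w.sh w26
python3 - <<'E'
from h import *
p=load('w26')[0]
cv2.imwrite('pics/c26.png',cv2.resize(p[60:290,150:480],None,fx=2.4,fy=2.4,interpolation=cv2.INTER_CUBIC))
E
```

```text
(no output)
```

View pics/c26.png

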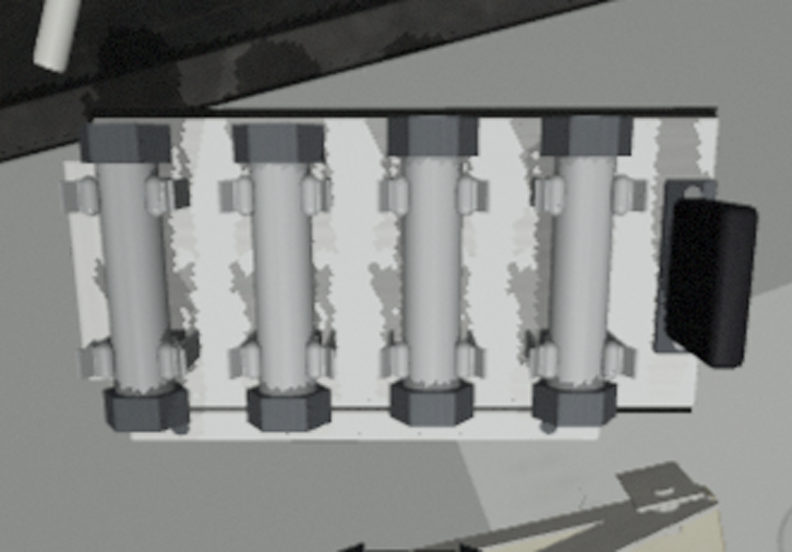

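```bash
python3 go.py .464 -.324 .24 61.1;python3 go.py .464 -.324 .1755 61.1
```

```text
clk 48.50 pos [ 0.5662 -0.358   0.3813] yang 61.10 F [ 0.4  0.2 -0.4] op -0.000
to [ 0.464 -0.324  0.24 ] shift mm [ 141.8  -19.5 -105.3] norm 178 turn rad 0.000
clk 48.50 pos [ 0.5662 -0.358   0.3813] yang 61.10 F [ 0.4  0.2 -0.4] op -0.000
to [ 0.464  -0.324   0.1755] shift mm [ 206.3  -19.5 -105. ] norm 232 turn rad 0.000
```

Emit:
carry_out(targets="0 0 -3 -15 0;0 10 -4 -28 0;0 25 -5 -32 0;0 32 -5 -22 0;0 32 -2.5 -8 0;0 28 0 0 0;0 15 0 0 0;0 25 0 0 0;0 18 0 0 0;0 10 0 0 0;0 6 0 0 0;0 3 0 0 0;0 0 0 0 0;0 0 0 0 0;0 0 0 0 0")

```text
clock: 49.75
tool_pos: [0.4636, -0.3262, 0.1784]
eef_rot: [0.177, 0.686, -0.178, 0.683]
contact_force: [0.6, -0.2, -0.3]
opening: 0.006
```

```bash
python3 go.py .464 -.324 .1755 61.1; sh w.sh w27
```

```text
clk 49.75 pos [ 0.4636 -0.3262  0.1784] yang 60.91 F [ 0.6 -0.2 -0.3] op 0.006
to [ 0.464  -0.324   0.1755] shift mm [ 2.9  2.2 -0.7] norm 4 turn rad -0.003
```

View pics/w27.png

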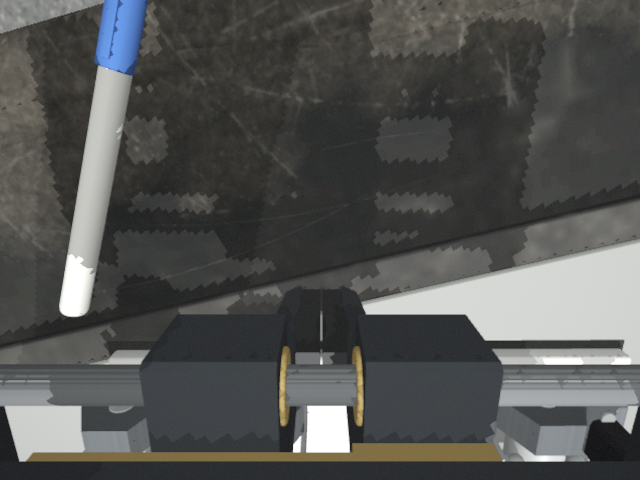

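Emit:
carry_out(targets="0 2 0 0 0;0 0 0 3 0;0 0 0 2 0;0 0 0 1 0;0 0 0 0 0;0 0 0 0 0")

```text
clock: 50.3
tool_pos: [0.4685, -0.329, 0.1753]
eef_rot: [0.177, 0.686, -0.178, 0.683]
contact_force: [-0.9, -0.4, -0.4]
opening: 0.004
```

Emit:
carry_out(targets="0 0 0 1.5 0;0 0 0 1.5 0;0 0 0 0 0;0 0 0 0 0")

```text
clock: 50.63
tool_pos: [0.4711, -0.3305, 0.1754]
eef_rot: [0.177, 0.686, -0.178, 0.683]
contact_force: [0.0, -0.1, 0.2]
opening: 0.008
```

Emit:
carry_out(targets="0 0 0 1 0;0 0 0 1 0;0 0 0 1 0;0 0 0 0 0;0 0 0 0 0")

```text
clock: 51.05
tool_pos: [0.4729, -0.3315, 0.1752]
eef_rot: [0.177, 0.687, -0.178, 0.682]
contact_force: [-5.4, 1.6, 2.7]
opening: 0.006
```

Emit:
carry_out(targets="0 0 0 1 0;0 0 0 1 0;0 0 0 0 0;0 0 0 0 0")

```text
clock: 51.38
tool_pos: [0.4735, -0.3317, 0.1751]
eef_rot: [0.177, 0.688, -0.178, 0.681]
contact_force: [-7.1, 4.6, 5.9]
opening: 0.001
```

Emit:
carry_out(targets="0 0 0 1 0;0 0 0 1 0;0 0 0 1 0;0 0 0 0 0;0 0 0 0 0")

```text
clock: 51.8
tool_pos: [0.4752, -0.3326, 0.175]
eef_rot: [0.177, 0.689, -0.178, 0.68]
contact_force: [-9.3, 6.0, 9.3]
opening: 0.004
```

Emit:
carry_out(targets="0 0 0 1 0;0 0 0 1 0;0 0 0 0 0;0 0 0 0 0")

```text
clock: 52.13
tool_pos: [0.4758, -0.3329, 0.1749]
eef_rot: [0.177, 0.691, -0.177, 0.678]
contact_force: [-12.7, 7.8, 12.5]
opening: 0.008
```

Emit:
carry_out(targets="0 0 0 1 0;0 0 0 1 0;0 0 0 0 0;0 0 0 0 0;0 -1 0 -5 0;0 0 0 -8 0;0 0 0 -5 0;0 -10 0 0 0;0 -25 0 0 0;0 -35 0 0 0;0 -35 0 0 0;0 -35 0 0 0;0 -30 0 0 0;0 -15 0 0 0;0 0 0 0 0;0 0 0 0 0")

```text
clock: 53.47
tool_pos: [0.4671, -0.3279, 0.3626]
eef_rot: [0.177, 0.685, -0.179, 0.684]
contact_force: [0.0, 0.2, 0.1]
opening: 0.004
```

```bash
python3 go.py .565 -.36 .38 61.1
```

```text
clk 53.47 pos [ 0.4671 -0.3279  0.3626] yang 60.88 F [0.  0.2 0.1] op 0.004
to [ 0.565 -0.36   0.38 ] shift mm [-17.6  19.6 101.1] norm 105 turn rad -0.004
```

```bash
python3 go.py .6024 -.2264 .34 61.1
```

```text
clk 53.47 pos [ 0.4671 -0.3279  0.3626] yang 60.88 F [0.  0.2 0.1] op 0.004
to [ 0.6024 -0.2264  0.34  ] shift mm [ 22.1 154.6  68.8] norm 171 turn rad -0.004
```

Emit:
carry_out(targets="0 0 14 6 -0.004;0 2 24 11 0;0 4 30 13 0;0 6 32 14 0;0 6 28 13 0;0 4 18 8 0;0 0 8 4 0;0 0 0 0 0;0 0 0 0 0;0 0 0 0 0")

```text
clock: 54.3
tool_pos: [0.6001, -0.2279, 0.3382]
eef_rot: [0.176, 0.687, -0.178, 0.682]
contact_force: [-0.7, -0.1, -0.2]
opening: 0.004
```

```bash
python3 go.py .6024 -.2264 .186 61.1;sh w.sh w28
```

```text
clk 54.30 pos [ 0.6001 -0.2279  0.3382] yang 61.01 F [-0.7 -0.1 -0.2] op 0.004
to [ 0.6024 -0.2264  0.186 ] shift mm [152.2   3.1   2.1] norm 152 turn rad -0.002
```

View pics/w28.png

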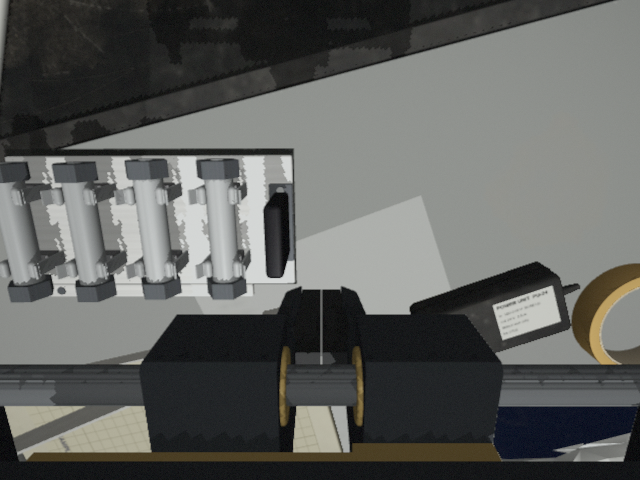

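Emit:
carry_out(targets="0 10 1.5 1 0;0 22 1.5 1 0;0 28 0 0 0;0 28 0 0 0;0 25 0 0 0;0 18 0 0 0;0 10 0 0 0;0 6 0 0 0;0 3 0 0 0;0 0 0 0 0;0 0 0 0 0;0 0 0 0 0")

```text
clock: 55.35
tool_pos: [0.6043, -0.2245, 0.1899]
eef_rot: [0.176, 0.686, -0.177, 0.684]
contact_force: [-0.3, -0.5, 0.4]
opening: 0.006
```

Emit:
carry_out(targets="0 0 -2 0 0;0 0 -2 0 0;0 0 -2 0 0;0 0 -1 0 0;0 0 0 0 0;0 0 0 0 0")

```text
clock: 55.85
tool_pos: [0.6004, -0.2307, 0.1887]
eef_rot: [0.176, 0.686, -0.177, 0.683]
contact_force: [-0.5, 0.3, 0.6]
opening: 0.004
```

Emit:
carry_out(targets="0 0 -1 0 0;0 0 -1 0 0;0 0 -1 0 0;0 0 0 0 0;0 0 0 0 0")

```text
clock: 56.27
tool_pos: [0.5989, -0.2332, 0.1887]
eef_rot: [0.176, 0.687, -0.177, 0.683]
contact_force: [-0.1, 1.1, -0.5]
opening: 0.008
```

Emit:
carry_out(targets="0 0 -1 0 0;0 0 -1 0 0;0 0 0 0 0;0 0 0 0 0")

```text
clock: 56.6
tool_pos: [0.598, -0.235, 0.1887]
eef_rot: [0.176, 0.686, -0.177, 0.683]
contact_force: [1.1, 0.3, -1.0]
opening: 0.003
```

Emit:
carry_out(targets="0 0 -1 0 0;0 0 -1 0 0;0 0 0 0 0;0 0 0 0 0")

```text
clock: 56.93
tool_pos: [0.5974, -0.2359, 0.1888]
eef_rot: [0.176, 0.686, -0.176, 0.683]
contact_force: [1.8, 2.5, 0.0]
opening: 0.004
```

Emit:
carry_out(targets="0 0 -1 0 0;0 0 -1 0 0;0 0 0 0 0;0 0 0 0 0")

```text
clock: 57.27
tool_pos: [0.5972, -0.2364, 0.189]
eef_rot: [0.177, 0.686, -0.175, 0.684]
contact_force: [3.4, 5.4, -2.3]
opening: 0.005
```

Emit:
carry_out(targets="0 0 -1 0 0;0 0 -1 0 0;0 0 0 0 0;0 0 0 0 0")

```text
clock: 57.6
tool_pos: [0.597, -0.2368, 0.1893]
eef_rot: [0.177, 0.686, -0.173, 0.685]
contact_force: [5.0, 7.7, -1.6]
opening: 0.005
```

Emit:
carry_out(targets="0 0 -1 0 0;0 0 -1 0 0;0 0 0 0 0;0 0 0 0 0")

```text
clock: 57.93
tool_pos: [0.5966, -0.2372, 0.1896]
eef_rot: [0.178, 0.685, -0.172, 0.685]
contact_force: [6.3, 9.9, -0.5]
opening: 0.007
```

Emit:
carry_out(targets="0 0 6 0 0;0 0 8 0 0;0 0 6 0 0;0 -10 0 0 0;0 -25 0 0 0;0 -35 0 0 0;0 -35 0 0 0;0 -35 0 0 0;0 -30 0 0 0;0 -15 0 0 0;0 0 0 0 0;0 0 0 0 0")

```text
clock: 58.93
tool_pos: [0.6045, -0.225, 0.3747]
eef_rot: [0.176, 0.686, -0.177, 0.684]
contact_force: [0.0, -0.4, -0.5]
opening: 0.002
```

```bash
python3 go.py .565 -.375 .38 61.1
```

```text
clk 58.93 pos [ 0.6045 -0.225   0.3747] yang 61.09 F [ 0.  -0.4 -0.5] op 0.002
to [ 0.565 -0.375  0.38 ] shift mm [  -4.9 -150.4   38. ] norm 155 turn rad -0.000
```

Emit:
carry_out(targets="0 0 -15 3 0;0 0 -28 7 0;0 0 -32 8 0;0 0 -32 8 0;0 0 -26 7 0;0 0 -14 4 0;0 0 -3 1 0;0 0 0 0 0;0 0 0 0 0;0 0 0 0 0")

```text
clock: 59.77
tool_pos: [0.5662, -0.3722, 0.3735]
eef_rot: [0.175, 0.687, -0.175, 0.683]
contact_force: [0.0, -0.1, 0.3]
opening: 0.006
```

```bash
sh w.sh w29
python3 - <<'E'
from h import *
p=load('w29')[0]
cv2.imwrite('pics/c29.png',cv2.resize(p[60:290,150:480],None,fx=2.4,fy=2.4,interpolation=cv2.INTER_CUBIC))
p=snap('scene','sc29')[0];cv2.imwrite('pics/sc29c.png',cv2.resize(p[250:360,340:480],None,fx=5.4,fy=5.4,interpolation=cv2.INTER_CUBIC))
p=snap('side','s29')[0];cv2.imwrite('pics/s29c.png',cv2.resize(p[150:270,270:430],None,fx=4.8,fy=4.8,interpolation=cv2.INTER_CUBIC))
E
```

View pics/c29.png

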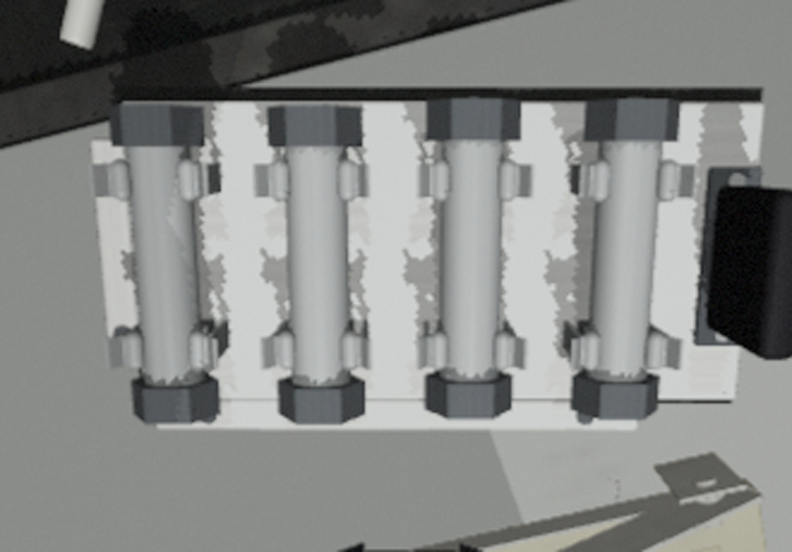

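View pics/sc29c.png

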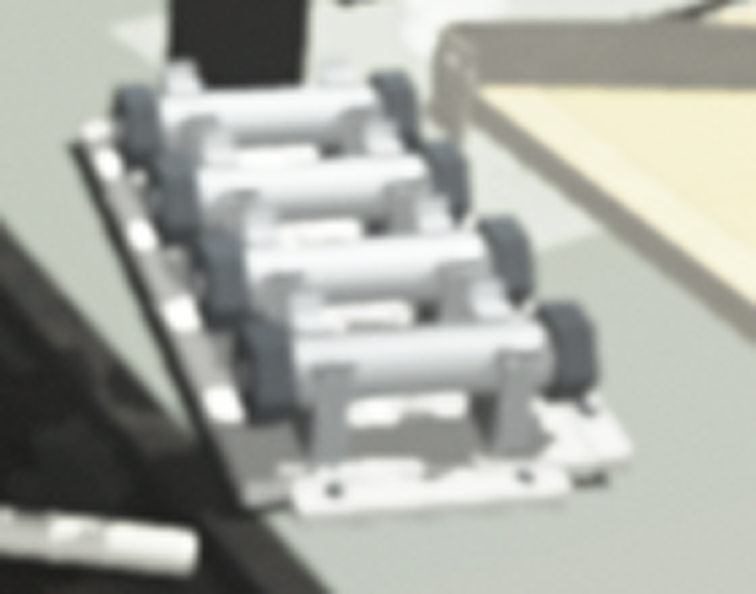

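View pics/s29c.png

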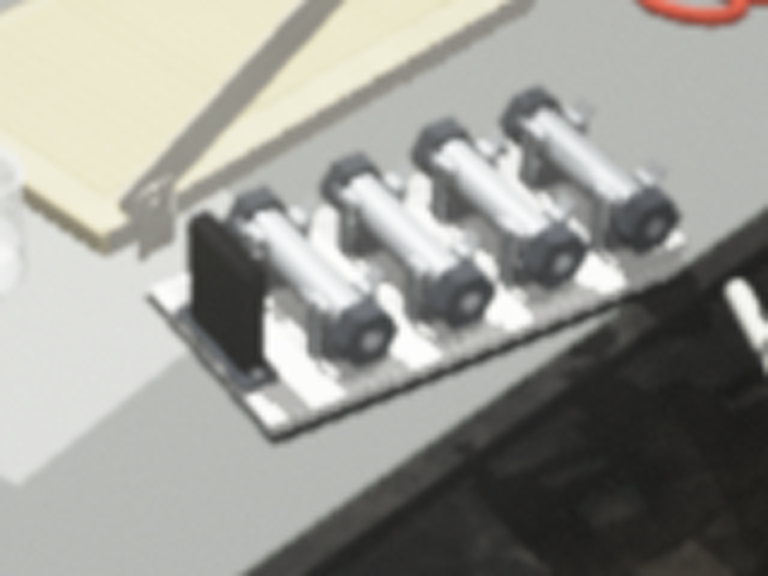

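Run:
```python
from h import *
p,d,K,T=load('w29')
a=cv2.resize(p[110:240,180:270],None,fx=4.5,fy=4.5,interpolation=cv2.INTER_CUBIC)
b=cv2.resize(p[205:245,200:480],None,fx=2.8,fy=4.5,interpolation=cv2.INTER_CUBIC)
cv2.imwrite('pics/c30.png',a);cv2.imwrite('pics/c31.png',b)
w=cloud(d,K,T)
for u,v in((216,160),(281,160),(346,160),(411,160)):print(np.nanmedian(w[v-2:v+3,u-2:u+3].reshape(-1,3),0).round(4))
```

```text
[ 0.486  -0.4213  0.0502]
[ 0.5097 -0.3779  0.05  ]
[ 0.5333 -0.3348  0.0501]
[ 0.5569 -0.2917  0.05  ]
```

View pics/c30.png

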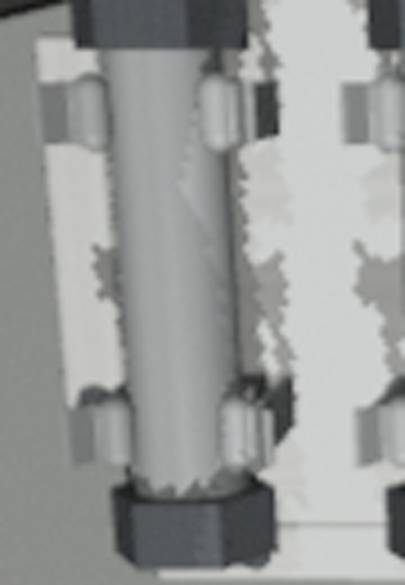

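View pics/c31.png

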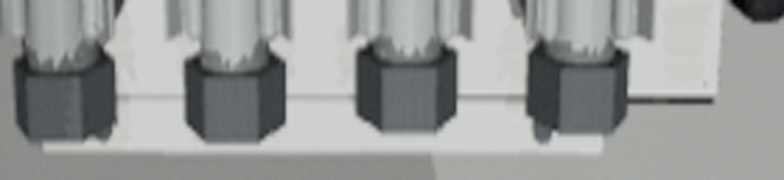

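Emit:
carry_out(targets="0 0 -15 0 0;0 0 -28 0 0;0 0 -30 0 0;0 0 -25 0 0;0 0 -12 0 0;0 0 0 0 0;0 0 0 0 0;0 0 0 0 0")

```text
clock: 60.58
tool_pos: [0.5138, -0.4683, 0.3744]
eef_rot: [0.176, 0.686, -0.175, 0.684]
contact_force: [0.5, -0.5, 0.0]
opening: 0.002
```

Run:
```python
from h import *
s=r.get_state();print(s['tool_pos'],s['clock'])
p,d,K,T=snap('wrist','w32')
B=np.array([.5290,-.3595]);th=-.5042;c,sn=np.cos(th),np.sin(th)
o=B+np.array([-sn,c])*-.093
u,v=proj([o[0],o[1],.015],K,T).astype(int);print(u,v)
cv2.imwrite('pics/c32.png',cv2.resize(p[max(0,v-75):v+75,u-60:u+120],None,fx=4,fy=4,interpolation=cv2.INTER_CUBIC))
```

```text
[ 0.51382039 -0.46833897  0.37436624] 60.5833
334 164
```

View pics/c32.png

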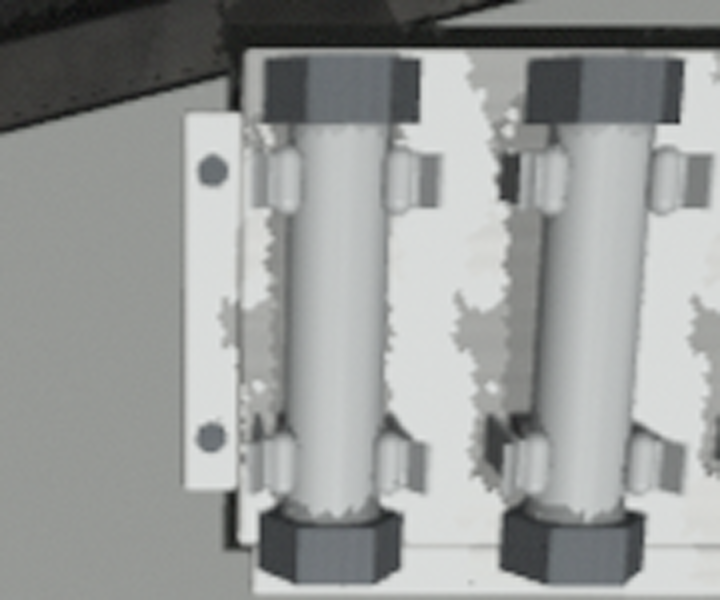

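Run:
```python
from h import *
for a,b,box in(('side0','s29',(325,375,238,270)),('scene0','sc29',(200,240,240,270)),('scene0','sc29',(330,360,280,380))):
    A=load(a)[0].astype(int);C=load(b)[0].astype(int);y0,y1,x0,x1=box
    print(np.abs(A-C)[y0:y1,x0:x1].mean())
```

```text
1.9316666666666666
1.4933333333333334
20.607
```

Run:
```python
from h import *
A=load('scene0')[0];C=load('sc29')[0]
cv2.imwrite('pics/c33.png',np.vstack([cv2.resize(x[325:365,270:390],None,fx=6,fy=6) for x in(A,C)]))
```

```text
(no output)
```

View pics/c33.png

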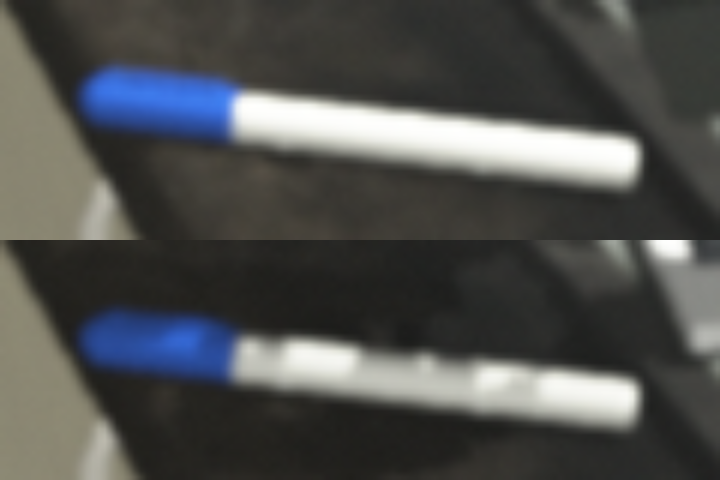

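Only the robot's shadow has changed; the marker has not moved. Handing in.

```bash
python3 -c "
from plant import r
print(r.finish_job(), r.get_state()['clock'])"
```

```text
the job is handed in; nothing more can be done
the job is handed in; nothing more can be done
```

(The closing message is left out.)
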